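# Shut the scent bottle away in its airtight box

### The arm

A 7-joint arm with a two-finger parallel gripper is mounted at the origin on the work surface. World frame = base frame: x ahead of the robot, y to its left, z up, the work surface at z = 0. Lengths are in m, angles in rad, forces in N, time in s.
With the tool pointing down it reaches from about 0.4 to 0.875 m from the base axis. Payload 19.3 kg.
Tool frame: the origin (TCP) lies at the very end of the fingers, on their centre line; the grasp point (between the pads) lies 19 mm behind it (ctrl.hold_point_z is the distance from the TCP to the grasp point, in m); y points along the fingers, z is the direction in which the jaws open and shut, and the axes are right-handed (so a half turn about y gives the same grasp; the last joint's range is limited). The gripper opens to 85 mm and grips with 20 to 120 N. Pads are 22 mm wide; open, the fingers measure 114 mm over their backs; the gripper's body (76 mm by 85 mm) begins 54 mm behind the grasp point. The pads swing forward as they close: fully open they stand 13 mm farther back than shut.
Start: joints at [-1.322, 0.521, -0.036, 1.599, 0.021, 1.021, -0.113], TCP at [0.196, 0.593, 0.231] pointing down, gripper open.
Joint ranges: [-2.91, 2.91], [-0.3, 2.13], [-1.5, 1.42], [0.17, 2.43], [-1.26, 4.41], [0.16, 1.93], [-2.52, 2.52]. Speed limits (rad/s): [1.89, 1.89, 2.39, 2.39, 3.01, 3.01, 3.01].

### API

Orientations are given as a unit quaternion [x, y, z, w].
In Python, from workcell import ctrl gives the robot as it stands.
- The arm moves only by the tool move_arm, never from a script. Its argument "series" is a list of rows, each an object of numbers: "claw": the finger opening in m, from 0 to 0.0854; "dx", "dy", "dz": the shift along the tool's x, y, z in m; "spin": the turn about the tool's y in rad. In form: [{"claw": .., "dx": .., "dy": .., "dz": .., "spin": ..}, ...]. A call has 1 to 10 rows; each row shifts and turns the commanded pose from where the row before left it, along the tool's axes as they then stand; what a row does not reach is not made up. A row lasts 1/12 s, in which the tool goes at most 41.7 mm and 7.16 degrees, less where a joint would pass 70% of its speed; a pose out of reach is approached as far as the arm can. A call is refused whole if a number of a shift passes 0.0417 or a number of a turn 0.125, either way. A call with a gripper value outside its range is refused whole. The fingers move at their own pace and stop on an object; "grip_force" is the grip in N (left out, the last holds). Time passes only in rows, so rows that do not move let the fingers close. It gives the time, the measured TCP pose, the force and the opening at its end, in the units of the state.
- ctrl.get_state(): the state, without advancing time (a new reading comes with each control period).
- ctrl.get_image(name): name is "side" or "top" or "wrist"; returns a dict with "image" (420x560x3 uint8, red, green, blue), "fx", "fy", "cx", "cy" (pixels), "camera_from_world" (4x4, takes a point from world to camera coordinates). Camera axes: x right, y up, looking along -z (the intrinsics and any distortion apply to the point x, -y, -z); pixel columns grow to the right and rows downward; lengths in m; the calibration is good to about 2 mm. A picture is of the moment at which its call begins. There is no depth.
- ctrl.close_job(): hands the job in, once; it reports no verdict.
The state is a dict: "t": time; "joint_positions": joint angles; "qvel": joint speeds; "tau": joint torques, N m; "tool_pos": TCP position; "eef_rot": TCP orientation; "contact_force": force on the tool from outside, world axes, zero at the start; "moment": the same for the moment, N m; "gripper_width": finger opening in m.
Only numpy, scipy, OpenCV 4.12 (cv2) and the standard library are available. Lean on these libraries where they do the work, as an engineer would, in place of code of your own. Each camera call takes 0.05 s, during which the arm holds its last target.

### The job

Put the loose little fragrance bottle away: stand it upright in the empty front bay of the open scent box, then swing the lid down and press its front edge against the rubber seal until the spring latch catches and the lid stays down by itself. Press gently, no harder than the latch needs, because the thin lid and latch crack under more, and leave the other things on the table where they are.

Things in the scene. Friction and masses are not known exactly. Their poses are not given: they have to be found in the camera images.
- bottle: The loose fragrance bottle, standing on the table: a white plastic cylinder 28 mm across and 44 mm tall with a sloping shoulder and a ribbed white cap 18 mm across; 66 mm tall over all, about 35 g. Origin at the centre of its underside, z up through the cap.
- box: The scent box, held firmly to the table: frosted plastic, 150 mm front to back, 210 mm wide, walls 4 mm thick and 80 mm high. Origin at the centre of its underside; +x from the front (latch) to the back (hinge), y along the hinge, z up. Three bottles of the same kind are fixed in its back bay (x = 40; y = -62, 0, 62 mm). A grey latch housing 40 mm wide stands out to 108 mm in front of the origin.
- bay (a point): Middle of the floor of the box's empty front bay, 5 mm above the table, 35 mm in front of the box's origin. The bay is 73 mm front to back and 202 mm wide; the divider behind it is 40 mm high, measured from the table.
- lid (a joint): Angle of the clear lid about its hinge, rad: 0 level, 1.57 upright. The damped hinge keeps it where it is left when near upright; below about 0.8 it sinks slowly by its weight until it lies on seal and latch, unlatched, at 0.055 to 0.11. It catches somewhere between 0.045 and -0.002, differing from box to box, and once caught stays below 0.047. Let go earlier, it springs up again.
- lid_front (a point): The place to press: on the lid's outer (upper) face, mid-width, 8 mm behind its front edge, 148 mm from the hinge axis. z is the outward normal, x points to the hinge. The lid is a plate 6 mm thick, 212 mm wide, with low ridges along its edges. Pressing down here takes up to 8 to 16 N until it catches; further back takes more. More than 22 N on the lid, latch or box breaks it.
- latch_bar (a point): Steel bar 3 mm thick under the tab at the lid's front, 162 mm from the hinge and 25 mm under its level. Going down it pushes aside a bevelled spring bolt in the latch housing; past the bolt's tip the pressing force drops by 3 N or more and the bolt closes over it within 1.5 mm; about 0.5 mm below that it bottoms hard. The housing hangs on slotted screws, up to 7 mm higher on some boxes.
- lid_hinge (a point): Middle of the lid's hinge axis, which runs along the box's y, 92 mm above the table and 78 mm behind the box's origin. The lid's outer face lies 2 mm outside this axis. A black bulb seal stands on the box's rim: along the front wall its top is 99 mm above the table when free; it squashes at about 1 N per mm.
- mould: Bystander: a purple bowl-shaped casting mould, 96 mm across, 34 mm tall. Origin at the centre of its underside.
- kraft: Bystander: a brown kraft-board tray of white soap sticks, 150 x 100 x 34 mm. Origin at the centre of its underside.
- flask: Bystander: a translucent bottle with a white cap, 42 mm across, 102 mm tall, clearly taller than the fragrance bottle. Origin at the centre of its underside.
There are look-alikes about, which are no part of the job. Of the things that look like the bottle, the smallest one is meant.

How it is judged:
By the outcome, as a careful person would: the job done as asked, in the order asked, and still so for the second after the job is handed in, with the robot touching nothing.
It also fails if it takes over 69 s, if anything falls off the work surface, if the arm or the gripper's body presses on something with over 40 N, if the wrist force passes 120 N, or if a joint passes its speed limit or range.

## Working session

There is one attempt and no reset: what is moved stays moved. The work goes in short steps, Python scripts to look and compute and a tool call to move; the robot and the scene stay as the last step left them, time stands still between calls to the robot, and variables do not carry over. Pictures are saved under pics/ and viewed, and the job is handed in when it is done.

Besides the shell and the picture viewer there is one more tool, called after "Request:" by a JSON object that holds its "name" and its "arguments". move_arm: Moves the arm, as the interface text tells. Its arguments: {"type":"object","properties":{"series":{"type":"array","items":{"type":"object","properties":{"claw":{"type":"number"},"dx":{"type":"number"},"dy":{"type":"number"},"dz":{"type":"number"},"spin":{"type":"number"}}}},"grip_force":{"type":"number"}},"required":["series"]}

```bash
mkdir -p pics; ls; cat > h.py <<'E'
from workcell import ctrl
import numpy as np, cv2, pickle
def snap(n,f):
    d=ctrl.get_image(n); cv2.imwrite(f'pics/{f}.png',d['image'][:,:,::-1]); pickle.dump(d,open(f'pics/{f}.pkl','wb')); return d
def load(f): return pickle.load(open(f'pics/{f}.pkl','rb'))
def ray(d,u,v):
    M=np.array(d['camera_from_world']); R=M[:3,:3]; t=M[:3,3]
    c=np.array([(u-d['cx'])/d['fx'],-(v-d['cy'])/d['fy'],-1.0])
    o=-R.T@t; r=R.T@c; return o,r/np.linalg.norm(r)
def plane(d,u,v,z):
    o,r=ray(d,u,v); return o+r*(z-o[2])/r[2]
def tri(*a):
    A=0;b=0
    rs=[ray(*x) for x in a]
    for o,r in rs:
        P=np.eye(3)-np.outer(r,r); A=A+P; b=b+P@o
    X=np.linalg.solve(A,b); 
    return X,[float(np.linalg.norm((np.eye(3)-np.outer(r,r))@(X-o))) for o,r in rs]
def proj(d,p):
    M=np.array(d['camera_from_world']); c=M[:3,:3]@np.array(p)+M[:3,3]
    return d['cx']+d['fx']*c[0]/-c[2], d['cy']+d['fy']*-c[1]/-c[2]
E
python3 - <<'E'
from h import *
np.set_printoptions(precision=3,suppress=True)
for n in ('side','top','wrist'):
    d=snap(n,n+'0'); print(n,{k:v for k,v in d.items() if k not in('image','camera_from_world')}, ray(d,280,210))
print(ctrl.get_state(), ctrl.hold_point_z)
E
```

```text
pics
side {'fx': 395.5552066693356, 'fy': 395.5552066693356, 'cx': 274.40146447295524, 'cy': 207.4382459942067} (array([0.323, 0.818, 0.675]), array([ 0.216, -0.794, -0.568]))
top {'fx': 532.1595353484023, 'fy': 532.1595353484023, 'cx': 284.83196970407533, 'cy': 212.25705016134418} (array([0.377, 0.027, 1.422]), array([ 0.148,  0.006, -0.989]))
wrist {'fx': 340.29250007792155, 'fy': 340.29250007792155, 'cx': 288.89476328949405, 'cy': 212.37397004414515} (array([0.116, 0.62 , 0.374]), array([ 0.295, -0.125, -0.947]))
{'t': 0.15, 'joint_positions': array([-1.322,  0.522, -0.036,  1.6  ,  0.021,  1.021, -0.113]), 'qvel': array([-0.001, -0.001, -0.001, -0.002, -0.   ,  0.001,  0.   ]), 'tau': array([  0.002, -92.739,   1.981, -37.006,   0.018,   0.007,   0.   ]), 'tool_pos': array([0.196, 0.593, 0.231]), 'eef_rot': array([ 0.698, -0.112,  0.112, -0.698]), 'contact_force': array([-0.514, -0.594, -0.791]), 'moment': array([-0.031, -0.025, -0.003]), 'gripper_width': 0.08536688530991172} 0.0187
```

View pics/side0.png

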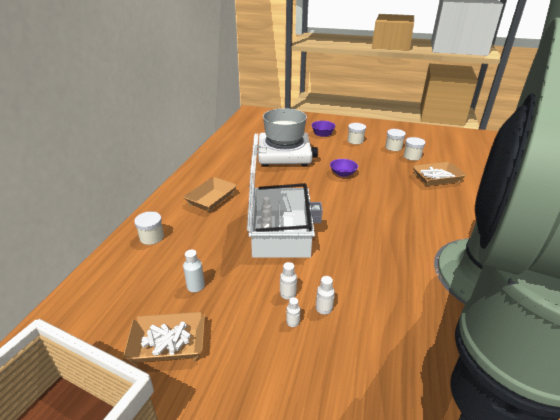

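View pics/top0.png

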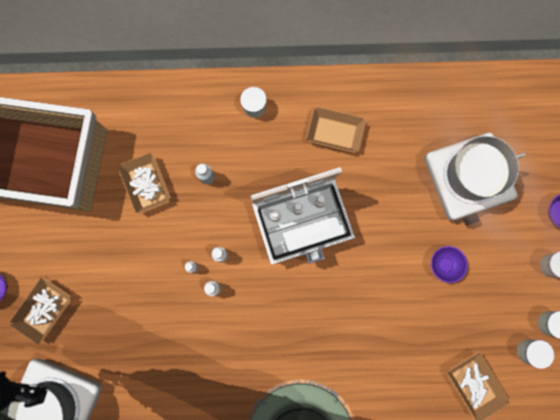

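View pics/wrist0.png

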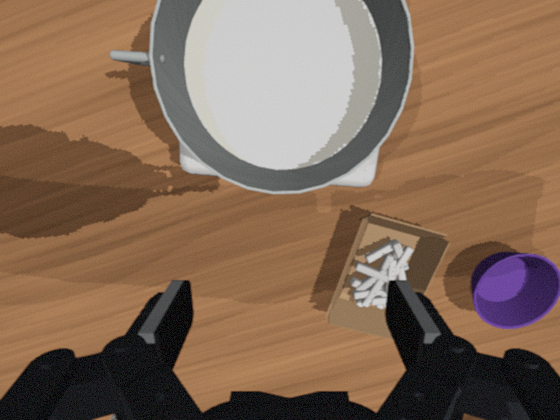

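Candidates for the bottle, as top / side pixels:
- (191,267) / (293,313): smallest
- (219,254) / (288,281): larger
- (212,289) / (326,296): larger
- (205,173) / (194,272): the flask, tall and translucent
- White jars: no cap of the right kind

I choose the first and check it in a close crop.

```bash
python3 - <<'E'
from h import *
s=load('side0')['image'][:,:,::-1]; t=load('top0')['image'][:,:,::-1]
a=cv2.resize(s[255:335,260:350],None,fx=5,fy=5,interpolation=2)   # 450x400
b=cv2.resize(t[240:305,175:235],None,fx=5.8,fy=6.15,interpolation=2)
cv2.imwrite('pics/crop1.png',np.hstack([a,b[:400]]))
a=cv2.resize(s[130:260,235:335],None,fx=4,fy=4,interpolation=2)
b=cv2.resize(t[160:270,245:360],None,fx=3.4,fy=3.4,interpolation=2)
c=np.zeros((520,800,3),np.uint8); c[:520,:400]=a; c[:374,400:791]=b
cv2.imwrite('pics/crop2.png',c)
E
```

```text
(no output)
```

View pics/crop1.png

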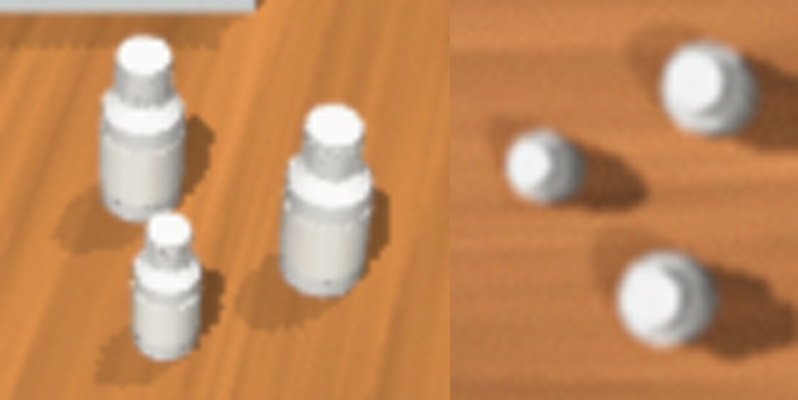

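View pics/crop2.png

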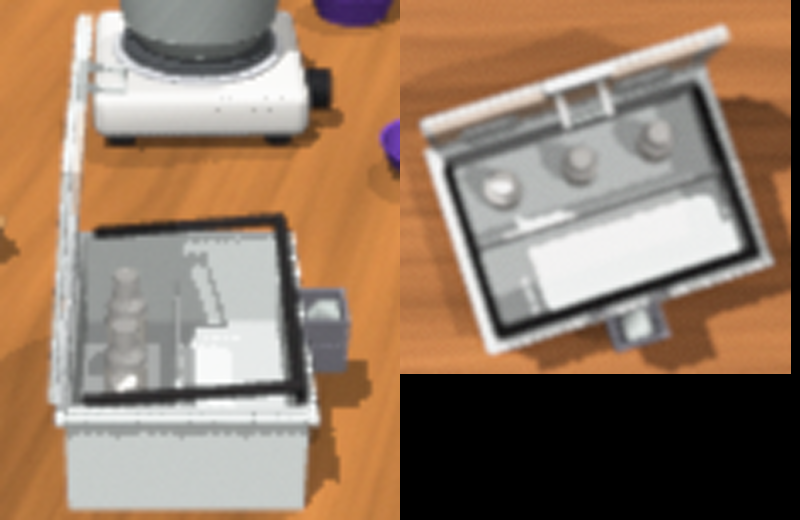

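```bash
python3 - <<'E'
from h import *
np.set_printoptions(precision=4,suppress=True)
s=load('side0');t=load('top0')
print('cap',tri((s,294,301),(t,190.2,266.3)))
print('flask? cap')
FL=tri((s,310,229.3),(t,275.3,256.5)); FR=tri((s,305.3,185),(t,350.3,233.5)); print(FL,FR)
P=[plane(t,*p,.097) for p in ((275.3,256.5),(350.3,233.5),(260.3,207.9),(333.2,185.9))]
print(np.array(P)); fl,fr,bl,br=P
print('widths',np.linalg.norm(fl-fr),np.linalg.norm(bl-br),np.linalg.norm(fl-bl),np.linalg.norm(fr-br))
x=((bl+br)-(fl+fr))/2; y=((fl+bl)-(fr+br))/2
print('yaw from x',np.arctan2(x[1],x[0]),'from y',np.arctan2(-y[0],y[1]),'center',np.mean(P,0))
from scipy.spatial.transform import Rotation as R
st=ctrl.get_state(); print(R.from_quat(st['eef_rot']).as_matrix())
M=np.linalg.inv(np.array(load('wrist0')['camera_from_world']));print(M)
# housing corners in top
E
```

```text
cap (array([0.4418, 0.2678, 0.06  ]), [0.0008057650695409465, 0.0008057650695407972])
flask? cap
(array([0.4574, 0.0498, 0.0815]), [0.0026608134321914846, 0.0026608134321913545]) (array([ 0.5105, -0.1402,  0.0898]), [0.0014548133264177252, 0.0014548133264177994])
[[ 0.4591  0.0498  0.097 ]
 [ 0.5112 -0.1391  0.097 ]
 [ 0.5823  0.0844  0.097 ]
 [ 0.6334 -0.1014  0.097 ]]
widths 0.1959717861108232 0.19271757508365633 0.12799830259235276 0.1279446189647482
yaw from x 0.28659510476200994 from y 0.2686993522063373 center [ 0.5465 -0.0266  0.097 ]
[[ 0.9496 -0.0002  0.3134]
 [-0.3134 -0.0008  0.9496]
 [ 0.0001 -1.     -0.0008]]
[[ 0.3123 -0.8981 -0.3095  0.1162]
 [ 0.95    0.295   0.1025  0.6199]
 [-0.0007 -0.326   0.9454  0.374 ]
 [ 0.      0.      0.      1.    ]]
```

The crop confirms it: the bottle at side (294,301), top (190,266), is clearly smaller than its two neighbours. Two-view triangulation puts its cap near (0.442, 0.268) at z 0.060. Now I'll move over it.

Request:
{"name": "move_arm", "arguments": {"series": [{"claw": 0.06, "dx": 0.033, "dz": -0.0225}, {"claw": 0.06, "dx": 0.033, "dz": -0.0225}, {"claw": 0.06, "dx": 0.033, "dz": -0.0225}, {"claw": 0.06, "dx": 0.033, "dz": -0.0225}, {"claw": 0.06, "dx": 0.033, "dz": -0.0225}, {"claw": 0.06, "dx": 0.033, "dz": -0.0225}, {"claw": 0.06, "dx": 0.033, "dz": -0.0225}, {"claw": 0.06, "dx": 0.033, "dz": -0.0225}, {"claw": 0.06, "dx": 0.033, "dz": -0.0225}, {"claw": 0.06, "dx": 0.033, "dz": -0.0225}], "grip_force": 25}}

```text
invalid input at $.series[0]: expected keys claw, dx, dy, dz, spin
```

Request:
{"name": "move_arm", "arguments": {"series": [{"claw": 0.06, "dy": 0.03}, {"claw": 0.06}, {"claw": 0.06}]}}

```text
invalid input at $.series[0]: expected keys claw, dx, dy, dz, spin
```

```bash
python3 - <<'E'
from h import *
snap('wrist','w1'); st=ctrl.get_state(); print(st['t'],st['tool_pos'],st['eef_rot'],st['contact_force'])
E
```

```text
0.2 [0.19587805 0.59331893 0.23094947] [ 0.69837631 -0.11225216  0.1122248  -0.69790801] [ 0.5710747   0.40950511 -0.44414921]
```

View pics/w1.png

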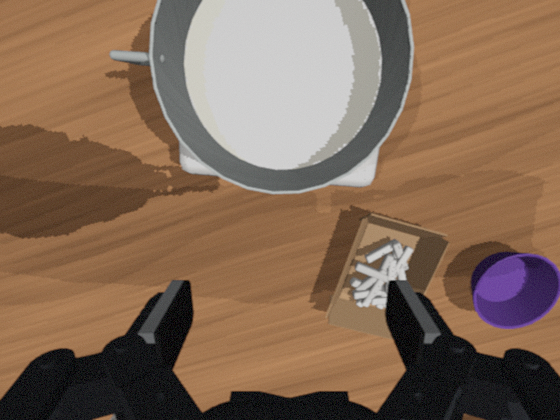

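The view is still the start pose (both moves were refused because every row needs all keys): the pot at (280,80), and the fingers at (170,320) and (410,320). Sending it again with full rows.

Request:
{"name": "move_arm", "arguments": {"series": [{"claw": 0.06, "dx": 0.033, "dy": 0, "dz": -0.0225, "spin": 0}, {"claw": 0.06, "dx": 0.033, "dy": 0, "dz": -0.0225, "spin": 0}, {"claw": 0.06, "dx": 0.033, "dy": 0, "dz": -0.0225, "spin": 0}, {"claw": 0.06, "dx": 0.033, "dy": 0, "dz": -0.0225, "spin": 0}, {"claw": 0.06, "dx": 0.033, "dy": 0, "dz": -0.0225, "spin": 0}, {"claw": 0.06, "dx": 0.033, "dy": 0, "dz": -0.0225, "spin": 0}, {"claw": 0.06, "dx": 0.033, "dy": 0, "dz": -0.0225, "spin": 0}, {"claw": 0.06, "dx": 0.033, "dy": 0, "dz": -0.0225, "spin": 0}, {"claw": 0.06, "dx": 0.033, "dy": 0, "dz": -0.0225, "spin": 0}, {"claw": 0.06, "dx": 0.033, "dy": 0, "dz": -0.0225, "spin": 0}], "grip_force": 25}}

```text
t: 1.03
tool_pos: [0.4396, 0.2746, 0.2314]
eef_rot: [-0.698, 0.112, -0.112, 0.698]
contact_force: [0.3, 0.9, 0.9]
gripper_width: 0.06
```

Request:
{"name": "move_arm", "arguments": {"series": [{"claw": 0.06, "dx": 0, "dy": 0.03, "dz": 0, "spin": 0}, {"claw": 0.06, "dx": 0, "dy": 0, "dz": 0, "spin": 0}, {"claw": 0.06, "dx": 0, "dy": 0, "dz": 0, "spin": 0}]}}

```text
t: 1.28
tool_pos: [0.4382, 0.2762, 0.2008]
eef_rot: [0.699, -0.113, 0.112, -0.698]
contact_force: [-0.0, 0.0, 0.4]
gripper_width: 0.0598
```

```bash
python3 - <<'E'
from h import *
snap('wrist','w2'); st=ctrl.get_state(); print(st['t'],st['tool_pos'],st['eef_rot'],st['contact_force'])
E
```

```text
1.3333 [0.43829882 0.2770906  0.2017259 ] [ 0.69826423 -0.11218378  0.11167826 -0.69811878] [0.13286367 0.2563647  0.23833231]
```

View pics/w2.png

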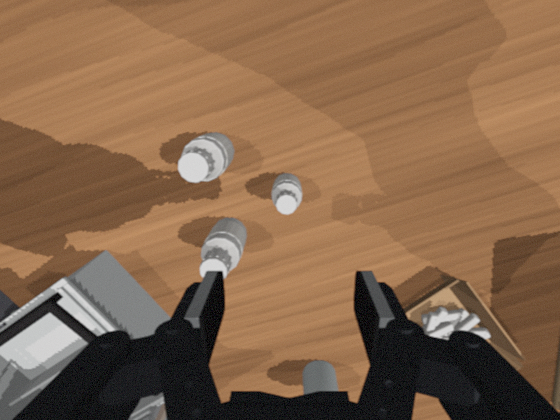

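The wrist view shows the small bottle with its cap top at (286,203), and the larger neighbours at (195,167) and (213,268). Combining it with the other views:

```bash
python3 - <<'E'
from h import *
np.set_printoptions(precision=4,suppress=True)
s=load('side0');t=load('top0');w=load('w2')
im=w['image'].astype(int); m=((im.min(2)>195)&(im.max(2)-im.min(2)<25)).astype(np.uint8); 
n,l,st,c=cv2.connectedComponentsWithStats(m)
for i in range(1,n):
    if st[i,4]>80: print(st[i],c[i])
for u,v in ((286,203),):
    print(tri((w,u,v),(s,294,301),(t,190.2,266.3)), plane(w,u,v,.066),plane(t,190.2,266.3,.066),plane(s,294,301,.066))
print('base wrist',[plane(w,287,v,0) for v in (174,181)])
cv2.imwrite('pics/c3.png',cv2.resize(w['image'][160:230,250:330,::-1],None,fx=7,fy=7))
E
```

```text
[191 140  32  26 157] [209.5732 147.0446]
[179 153  29  29 655] [192.8137 167.0107]
[277 195  20  19 283] [286.1095 204.2403]
[210 239  28  18 119] [226.4538 244.2185]
[200 259  26  17 246] [212.3049 266.1667]
[ 52 279  62  52 346] [ 82.0347 302.1243]
[ 58 289  46  43 449] [ 77.4209 311.8419]
[428 312  31  18 223] [441.148  319.2511]
[   0  314   79   54 2084] [ 39.488  341.6852]
[431 325  22  12 112] [442.5982 331.3839]
(array([0.4418, 0.2697, 0.0609]), [0.0027190835665140867, 0.0014120457407737494, 0.0020798962214374477]) [0.4405 0.273  0.066 ] [0.4423 0.2668 0.066 ] [0.4399 0.273  0.066 ]
base wrist [array([0.4305, 0.2767, 0.    ]), array([0.4375, 0.2744, 0.    ])]
```

View pics/c3.png

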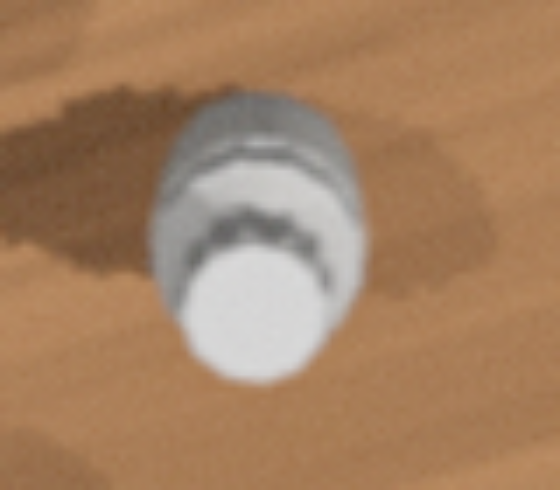

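Wrist and side views agree on about (0.4405, 0.2725); the top view is 5 mm off in y, which the 60 mm opening absorbs. Descending.

Request:
{"name": "move_arm", "arguments": {"series": [{"claw": 0.06, "dx": 0.0043, "dy": 0.035, "dz": -0.005, "spin": 0}, {"claw": 0.06, "dx": 0, "dy": 0.035, "dz": 0, "spin": 0}, {"claw": 0.06, "dx": 0, "dy": 0.035, "dz": 0, "spin": 0}, {"claw": 0.06, "dx": 0, "dy": 0.03, "dz": 0, "spin": 0}, {"claw": 0.06, "dx": 0, "dy": 0.02, "dz": 0, "spin": 0}, {"claw": 0.06, "dx": 0, "dy": 0.016, "dz": 0, "spin": 0}, {"claw": 0.06, "dx": 0, "dy": 0, "dz": 0, "spin": 0}]}}

```text
t: 1.92
tool_pos: [0.4399, 0.2712, 0.0286]
eef_rot: [0.699, -0.112, 0.111, -0.698]
contact_force: [-0.7, 0.4, -0.4]
gripper_width: 0.0599
```

```bash
python3 - <<'E'
from h import *
snap('wrist','w3'); st=ctrl.get_state(); print(st['t'],st['tool_pos'],st['contact_force'])
E
```

```text
1.9667 [0.44060563 0.27129711 0.03018829] [ 0.04422366 -0.68374524  1.28171006]
```

View pics/w3.png

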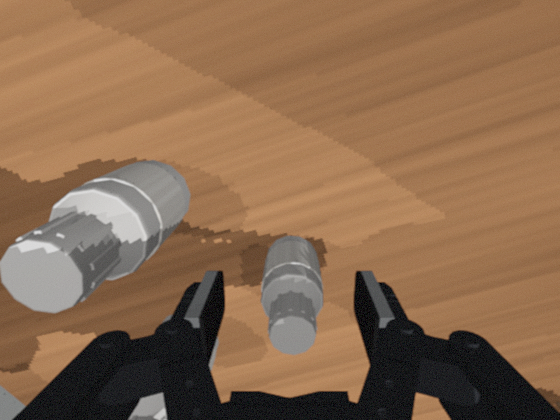

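```bash
python3 - <<'E'
from h import *
w=load('w3')
for z in (.0,.044,.066): print(z,proj(w,[.4406,.2713,z]))
print(plane(w,292,335,.066))
E
```

```text
0.0 (np.float64(288.941316864619), np.float64(255.27305089443098))
0.044 (np.float64(288.7842546248574), np.float64(299.99048131512745))
0.066 (np.float64(288.6673072186635), np.float64(333.2867561377639))
[0.4417236 0.2722506 0.066    ]
```

The bottle stands between the fingers at (292,335), within 1 mm of the centre line. Closing.

Request:
{"name": "move_arm", "arguments": {"series": [{"claw": 0.02, "dx": 0, "dy": 0, "dz": 0, "spin": 0}, {"claw": 0.02, "dx": 0, "dy": 0, "dz": 0, "spin": 0}, {"claw": 0.02, "dx": 0, "dy": 0, "dz": 0, "spin": 0}, {"claw": 0.02, "dx": 0, "dy": 0, "dz": 0, "spin": 0}, {"claw": 0.02, "dx": 0, "dy": 0, "dz": 0, "spin": 0}, {"claw": 0.02, "dx": 0, "dy": 0, "dz": 0, "spin": 0}], "grip_force": 25}}

```text
t: 2.47
tool_pos: [0.442, 0.2711, 0.0317]
eef_rot: [-0.697, 0.112, -0.113, 0.699]
contact_force: [-0.0, 0.7, 10.5]
gripper_width: 0.0264
```

Request:
{"name": "move_arm", "arguments": {"series": [{"claw": 0.02, "dx": 0, "dy": -0.005, "dz": 0, "spin": 0}, {"claw": 0.02, "dx": 0, "dy": -0.015, "dz": 0, "spin": 0}, {"claw": 0.02, "dx": 0, "dy": -0.03, "dz": 0, "spin": 0}, {"claw": 0.02, "dx": 0, "dy": -0.035, "dz": 0, "spin": 0}, {"claw": 0.02, "dx": 0, "dy": -0.035, "dz": 0, "spin": 0}, {"claw": 0.02, "dx": 0, "dy": -0.035, "dz": 0, "spin": 0}, {"claw": 0.02, "dx": 0, "dy": -0.02, "dz": 0, "spin": 0}, {"claw": 0.02, "dx": 0, "dy": 0, "dz": 0, "spin": 0}]}}

```text
t: 3.13
tool_pos: [0.4428, 0.2713, 0.2105]
eef_rot: [-0.696, 0.111, -0.114, 0.7]
contact_force: [0.1, 0.5, -0.3]
gripper_width: 0.0268
```

```bash
python3 - <<'E'
from h import *
snap('wrist','w4'); st=ctrl.get_state(); print(st['t'],st['tool_pos'],st['contact_force'],st['gripper_width'])
E
```

```text
3.1833 [0.44206411 0.27085111 0.20822451] [ 0.02748451  0.29072843 -1.37838454] 0.026702203576274397
```

View pics/w4.png

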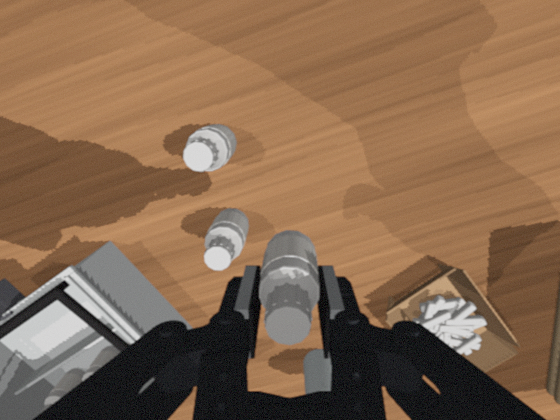

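The bottle is held and lifted, cap at (287,322). Now I'll turn to the box yaw (about 0.275), then carry the bottle across.

Request:
{"name": "move_arm", "arguments": {"series": [{"claw": 0.02, "dx": 0, "dy": -0.01, "dz": 0, "spin": -0.118}, {"claw": 0.02, "dx": 0, "dy": 0, "dz": 0, "spin": -0.118}, {"claw": 0.02, "dx": 0, "dy": 0, "dz": 0, "spin": -0.118}, {"claw": 0.02, "dx": 0, "dy": 0, "dz": 0, "spin": -0.118}, {"claw": 0.02, "dx": 0, "dy": 0, "dz": 0, "spin": -0.118}, {"claw": 0.02, "dx": 0, "dy": 0, "dz": 0, "spin": 0}]}}

```text
t: 3.68
tool_pos: [0.4409, 0.2699, 0.2149]
eef_rot: [0.7, 0.097, -0.098, -0.7]
contact_force: [0.1, -0.3, 0.1]
gripper_width: 0.0268
```

Request:
{"name": "move_arm", "arguments": {"series": [{"claw": 0.02, "dx": 0, "dy": 0, "dz": -0.02, "spin": 0}, {"claw": 0.02, "dx": -0.003, "dy": 0, "dz": -0.035, "spin": 0}, {"claw": 0.02, "dx": -0.003, "dy": 0, "dz": -0.039, "spin": 0}, {"claw": 0.02, "dx": -0.003, "dy": 0, "dz": -0.039, "spin": 0}, {"claw": 0.02, "dx": -0.003, "dy": 0, "dz": -0.039, "spin": 0}, {"claw": 0.02, "dx": -0.003, "dy": 0, "dz": -0.039, "spin": 0}, {"claw": 0.02, "dx": 0, "dy": 0, "dz": -0.039, "spin": 0}, {"claw": 0.02, "dx": 0, "dy": 0, "dz": -0.035, "spin": 0}, {"claw": 0.02, "dx": 0, "dy": 0, "dz": -0.025, "spin": 0}, {"claw": 0.02, "dx": 0, "dy": 0, "dz": 0, "spin": 0}]}}

```text
t: 4.52
tool_pos: [0.5102, -0.0378, 0.215]
eef_rot: [0.702, 0.092, -0.092, -0.7]
contact_force: [-0.3, -0.6, -1.6]
gripper_width: 0.0265
```

```bash
python3 - <<'E'
from h import *
from scipy.spatial.transform import Rotation as R
w=snap('wrist','w5');s=snap('side','s5'); st=ctrl.get_state(); print(st['t'],st['tool_pos'],st['contact_force'],st['gripper_width'],R.from_quat(st['eef_rot']).as_matrix())
c=np.zeros((600,800,3),np.uint8);c[:420,:560]=w['image'][:,:,::-1]
cv2.imwrite('pics/s5c.png',cv2.resize(s['image'][110:270,190:360,::-1],None,fx=3.5,fy=3.5))
E
```

```text
4.6167 [ 0.50953843 -0.03313546  0.21490098] [-0.08833786  0.34487643 -1.04705975] 0.02662803580935666 [[ 9.64901611e-01 -8.68671963e-04 -2.62610218e-01]
 [ 2.62610275e-01 -5.04672466e-05  9.64901985e-01]
 [-8.51436516e-04 -9.99999621e-01  1.79426255e-04]]
```

View pics/w5.png

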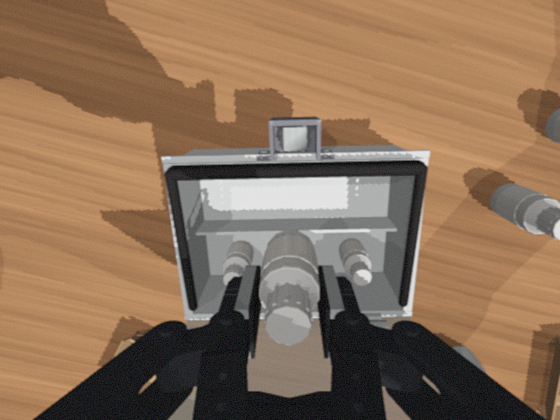

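View pics/s5c.png

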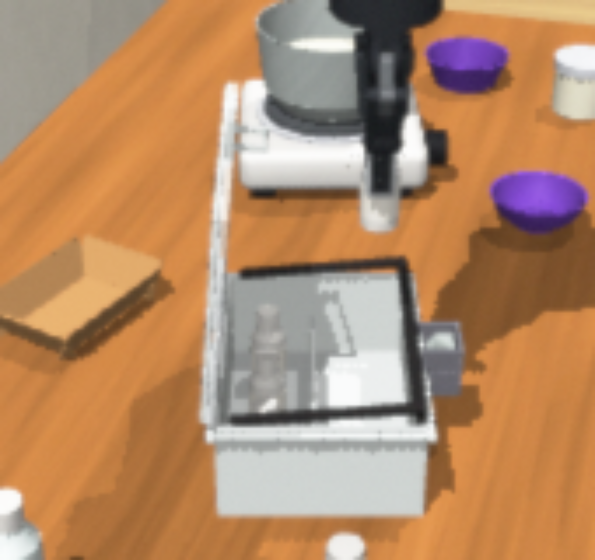

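The wrist view shows the box's front rim from (163,158) to (430,152), the latch housing centred at (295,135), the divider at row 226 and the bottle at (289,320). The side view shows the bottle hanging upright above the box.

```bash
python3 - <<'E'
from h import *
np.set_printoptions(precision=4,suppress=True)
w=load('w5');t=load('top0');s=load('s5')
cv2.imwrite('pics/c5.png',cv2.resize(w['image'][110:330,150:450,::-1],None,fx=2.6,fy=2.6,interpolation=2))
# seal front corners (black centre), wrist vs top vs side
for nm,a in {'FR(-y)':((w,172,174),(t,350.3,233.5),(s,305.3,185)),'FL(+y)':((w,422,169),(t,275.3,256.5),(s,310,229.3))}.items(): print(nm,tri(*a),plane(*a[0],.097))
r0=plane(w,163,158,.08);r1=plane(w,430,152,.08); print('rim',r0,r1,np.linalg.norm(r0-r1),np.arctan2(-(r1-r0)[0],(r1-r0)[1]))
# bottle
print('bottle bottom side', ray(s,298.5,174))
print('cap top wrist', plane(w,288,322,.25))
E
```

```text
FR(-y) (array([ 0.5105, -0.1374,  0.0911]), [0.0030356267779031963, 0.0027509432134575212, 0.002014528313342835]) [ 0.5092 -0.1327  0.097 ]
FL(+y) (array([0.4564, 0.0544, 0.0874]), [0.004019071383873963, 0.005566844370822225, 0.0031871723595113094]) [0.4549 0.0546 0.097 ]
rim [ 0.503  -0.1466  0.08  ] [0.4418 0.0629 0.08  ] 0.21830010651657447 0.28427602466060475
bottle bottom side (array([0.3227, 0.8182, 0.6745]), array([ 0.1843, -0.8517, -0.4905]))
cap top wrist [ 0.5077 -0.0386  0.25  ]
```

View pics/c5.png

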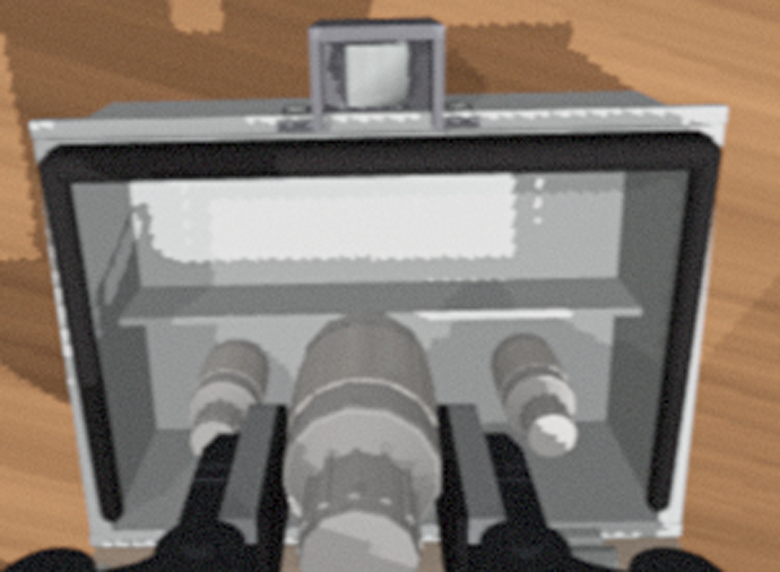

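```bash
python3 - <<'E'
from h import *
np.set_printoptions(precision=4,suppress=True)
w=load('w5');t=load('top0');s=load('s5')
f=lambda u,v:(150+u/2.6,110+v/2.6)
yaw=.278; X=np.array([np.cos(yaw),np.sin(yaw),0]);Y=np.array([-X[1],X[0],0])
a=plane(w,*f(120,322),.04);b=plane(w,*f(640,312),.04);print('div top',a,b,np.linalg.norm(a-b),np.arctan2(-(b-a)[0],(b-a)[1]))
m=(a+b)/2; print('origin',m-X*.0015)
a=plane(w,*f(132,290),.005);b=plane(w,*f(620,280),.005);print('div floor',a,b,np.linalg.norm(a-b))
m=(a+b)/2; print('origin',m-X*.0015)
# triangulate rear bottles' cap (crop right bottle) wrist & expected (40,62,71)
p=plane(w,*f(552,434),.071);print('rear+y',p,'origin',p-X*.04-Y*.062)
p=plane(w,*f(215,440),.071);print('rear-y',p,'origin',p-X*.04+Y*.062)
for c in ((484/3.4,0),):pass
g=lambda u,v:(245+(u-400)/3.4,160+v/3.4)
for (u,v),k in (((502,183),.062),((580,163),0),((655,137),-.062)):
    p=plane(t,*g(u,v),.071);print('top rear',p,p-X*.04-Y*k)
# bottle bottom height: intersect side ray with vertical plane through tool
o,r=ray(s,298.5,174.5); k=(-.0331-o[1])/r[1]; print('bottle bottom',o+r*k)
o,r=ray(w,288,322); 
E
```

```text
div top [ 0.5816 -0.1158  0.04  ] [0.5253 0.078  0.04  ] 0.20186952711356435 0.2828580453186124
origin [ 0.552  -0.0193  0.04  ]
div floor [ 0.5825 -0.1197  0.005 ] [0.5243 0.0797 0.005 ] 0.20765074761401445
origin [ 0.552  -0.0204  0.005 ]
rear+y [0.5696 0.0507 0.071 ] origin [ 0.5482 -0.0199  0.071 ]
rear-y [ 0.6042 -0.0684  0.071 ] origin [ 0.5487 -0.0197  0.071 ]
top rear [0.5699 0.0482 0.071 ] [ 0.5485 -0.0224  0.071 ]
top rear [ 0.5835 -0.011   0.071 ] [ 0.545 -0.022  0.071]
top rear [ 0.6018 -0.0684  0.071 ] [ 0.5463 -0.0198  0.071 ]
bottle bottom [ 0.5069 -0.0331  0.1828]
```

Divider, rear bottles and top view agree: the box origin is near (0.549, -0.020) with yaw about 0.28, and widths match the given sizes to a few mm (202 vs 202 at the divider top). The bay point is (0.515, -0.030). The bottle's underside is about 32 mm below the TCP. Lowering.

Request:
{"name": "move_arm", "arguments": {"series": [{"claw": 0.02, "dx": 0.006, "dy": 0.02, "dz": 0.0, "spin": 0}, {"claw": 0.02, "dx": 0, "dy": 0.03, "dz": 0, "spin": 0}, {"claw": 0.02, "dx": 0, "dy": 0.03, "dz": 0, "spin": 0}, {"claw": 0.02, "dx": 0, "dy": 0.03, "dz": 0, "spin": 0}, {"claw": 0.02, "dx": 0, "dy": 0.02, "dz": 0, "spin": 0}, {"claw": 0.02, "dx": 0, "dy": 0, "dz": 0, "spin": 0}, {"claw": 0.02, "dx": 0, "dy": 0, "dz": 0, "spin": 0}]}}

```text
t: 5.2
tool_pos: [0.515, -0.0298, 0.085]
eef_rot: [-0.7, -0.095, 0.096, 0.701]
contact_force: [0.6, -1.2, -0.3]
gripper_width: 0.0268
```

```bash
python3 - <<'E'
from h import *
w=snap('wrist','w6');s=snap('side','s6'); st=ctrl.get_state(); print(st['t'],st['tool_pos'],st['contact_force'],st['gripper_width'])
a=cv2.resize(s['image'][130:270,230:350,::-1],None,fx=3,fy=3)
cv2.imwrite('pics/s6c.png',np.hstack([a,cv2.resize(w['image'][:,:,::-1],(440,420),interpolation=3)[:420]]))
E
```

```text
5.3 [ 0.51621276 -0.03018111  0.08659773] [ 0.62006831 -0.23473337  0.43094404] 0.026754280994340945
```

View pics/s6c.png

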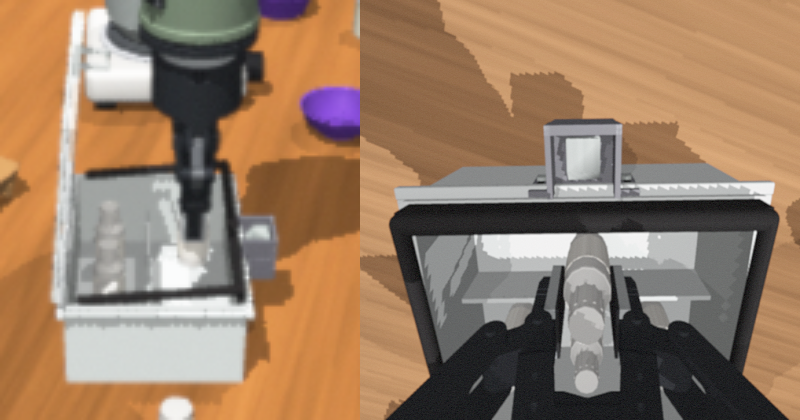

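The bottle is over the bay, between the front seal and the divider. Continuing down.

Request:
{"name": "move_arm", "arguments": {"series": [{"claw": 0.02, "dx": 0, "dy": 0.02, "dz": 0.0, "spin": 0}, {"claw": 0.02, "dx": 0, "dy": 0.015, "dz": 0, "spin": 0}, {"claw": 0.02, "dx": 0, "dy": 0.006, "dz": 0, "spin": 0}, {"claw": 0.02, "dx": 0, "dy": 0, "dz": 0, "spin": 0}, {"claw": 0.02, "dx": 0, "dy": 0, "dz": 0, "spin": 0}]}}

```text
t: 5.72
tool_pos: [0.5161, -0.0307, 0.0453]
eef_rot: [0.701, 0.096, -0.095, -0.701]
contact_force: [-0.9, 0.4, 0.3]
gripper_width: 0.0271
```

Request:
{"name": "move_arm", "arguments": {"series": [{"claw": 0.02, "dx": 0, "dy": 0.0015, "dz": 0.0, "spin": 0}, {"claw": 0.02, "dx": 0, "dy": 0.0015, "dz": 0, "spin": 0}, {"claw": 0.02, "dx": 0, "dy": 0.0, "dz": 0, "spin": 0}]}}

```text
t: 5.97
tool_pos: [0.5159, -0.0307, 0.0417]
eef_rot: [0.701, 0.096, -0.095, -0.701]
contact_force: [0.7, -0.3, -0.4]
gripper_width: 0.0263
```

Request:
{"name": "move_arm", "arguments": {"series": [{"claw": 0.02, "dx": 0, "dy": 0.001, "dz": 0.0, "spin": 0}, {"claw": 0.02, "dx": 0, "dy": 0.001, "dz": 0, "spin": 0}, {"claw": 0.02, "dx": 0, "dy": 0.0, "dz": 0, "spin": 0}]}}

```text
t: 6.22
tool_pos: [0.5156, -0.0308, 0.0392]
eef_rot: [0.701, 0.096, -0.096, -0.701]
contact_force: [0.1, -0.5, -0.2]
gripper_width: 0.0264
```

Request:
{"name": "move_arm", "arguments": {"series": [{"claw": 0.02, "dx": 0, "dy": 0.001, "dz": 0.0, "spin": 0}, {"claw": 0.02, "dx": 0, "dy": 0.0, "dz": 0, "spin": 0}, {"claw": 0.02, "dx": 0, "dy": 0.0, "dz": 0, "spin": 0}]}}

```text
t: 6.47
tool_pos: [0.5156, -0.0308, 0.0382]
eef_rot: [-0.701, -0.096, 0.096, 0.701]
contact_force: [-0.4, 0.8, -0.9]
gripper_width: 0.0268
```

Request:
{"name": "move_arm", "arguments": {"series": [{"claw": 0.02, "dx": 0, "dy": 0.001, "dz": 0.0, "spin": 0}, {"claw": 0.02, "dx": 0, "dy": 0.0, "dz": 0, "spin": 0}, {"claw": 0.02, "dx": 0, "dy": 0.0, "dz": 0, "spin": 0}]}}

```text
t: 6.72
tool_pos: [0.5156, -0.0308, 0.0373]
eef_rot: [0.701, 0.096, -0.096, -0.701]
contact_force: [0.9, -0.1, -0.0]
gripper_width: 0.0268
```

Request:
{"name": "move_arm", "arguments": {"series": [{"claw": 0.02, "dx": 0, "dy": 0.0007, "dz": 0.0, "spin": 0}, {"claw": 0.02, "dx": 0, "dy": 0.0, "dz": 0, "spin": 0}, {"claw": 0.02, "dx": 0, "dy": 0.0, "dz": 0, "spin": 0}]}}

```text
t: 6.97
tool_pos: [0.5156, -0.0308, 0.0366]
eef_rot: [-0.701, -0.096, 0.096, 0.701]
contact_force: [-0.8, 0.7, -1.5]
gripper_width: 0.0267
```

Request:
{"name": "move_arm", "arguments": {"series": [{"claw": 0.02, "dx": 0, "dy": 0.0007, "dz": 0.0, "spin": 0}, {"claw": 0.02, "dx": 0, "dy": 0.0, "dz": 0, "spin": 0}, {"claw": 0.02, "dx": 0, "dy": 0.0, "dz": 0, "spin": 0}]}}

```text
t: 7.22
tool_pos: [0.5157, -0.0308, 0.0359]
eef_rot: [0.701, 0.096, -0.096, -0.701]
contact_force: [0.0, -0.2, -0.1]
gripper_width: 0.0268
```

Request:
{"name": "move_arm", "arguments": {"series": [{"claw": 0.02, "dx": 0, "dy": 0.0007, "dz": 0.0, "spin": 0}, {"claw": 0.02, "dx": 0, "dy": 0.0, "dz": 0, "spin": 0}, {"claw": 0.02, "dx": 0, "dy": 0.0, "dz": 0, "spin": 0}]}}

```text
t: 7.47
tool_pos: [0.5159, -0.0307, 0.0357]
eef_rot: [-0.701, -0.096, 0.095, 0.701]
contact_force: [-2.0, 0.3, 12.7]
gripper_width: 0.027
```

Floor contact (12.7 N, stiff at about 20 N/mm). Easing off and releasing.

Request:
{"name": "move_arm", "arguments": {"series": [{"claw": 0.02, "dx": 0, "dy": -0.0004, "dz": 0.0, "spin": 0}, {"claw": 0.034, "dx": 0, "dy": 0.0, "dz": 0, "spin": 0}, {"claw": 0.045, "dx": 0, "dy": 0.0, "dz": 0, "spin": 0}, {"claw": 0.06, "dx": 0, "dy": 0.0, "dz": 0, "spin": 0}, {"claw": 0.06, "dx": 0, "dy": 0.0, "dz": 0, "spin": 0}]}}

```text
t: 7.88
tool_pos: [0.5156, -0.0308, 0.0355]
eef_rot: [0.701, 0.096, -0.096, -0.701]
contact_force: [0.8, 0.7, -0.6]
gripper_width: 0.0598
```

Request:
{"name": "move_arm", "arguments": {"series": [{"claw": 0.06, "dx": 0, "dy": -0.01, "dz": 0.0, "spin": 0}, {"claw": 0.06, "dx": 0, "dy": -0.025, "dz": 0, "spin": 0}, {"claw": 0.06, "dx": 0, "dy": -0.035, "dz": 0, "spin": 0}, {"claw": 0.06, "dx": 0, "dy": -0.04, "dz": 0, "spin": 0}, {"claw": 0.06, "dx": 0, "dy": -0.04, "dz": 0, "spin": 0}, {"claw": 0.04, "dx": 0, "dy": -0.03, "dz": 0, "spin": 0}, {"claw": 0.04, "dx": 0, "dy": 0, "dz": 0, "spin": 0}]}}

```text
t: 8.47
tool_pos: [0.5178, -0.0309, 0.2221]
eef_rot: [0.701, 0.098, -0.092, -0.7]
contact_force: [0.9, 0.3, 0.3]
gripper_width: 0.0399
```

```bash
python3 - <<'E'
from h import *
w=snap('wrist','w7');s=snap('side','s7');t=snap('top','t7'); st=ctrl.get_state(); print(st['t'],st['tool_pos'],st['contact_force'],st['gripper_width'])
a=cv2.resize(s['image'][120:260,220:350,::-1],None,fx=3,fy=3)
cv2.imwrite('pics/s7c.png',np.hstack([a,cv2.resize(w['image'][:,:,::-1],(400,420),interpolation=3)[:420]]))
E
```

```text
8.6167 [ 0.51541006 -0.03076571  0.21598352] [-0.11618671 -0.16992576  0.00190938] 0.04004521050089088
```

View pics/s7c.png

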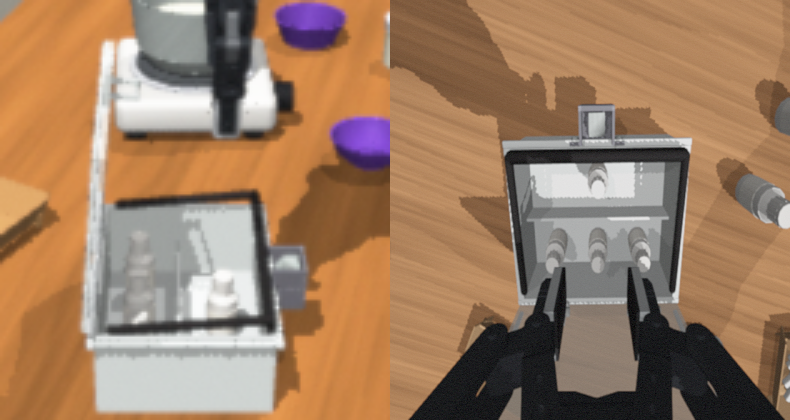

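View pics/t7.png

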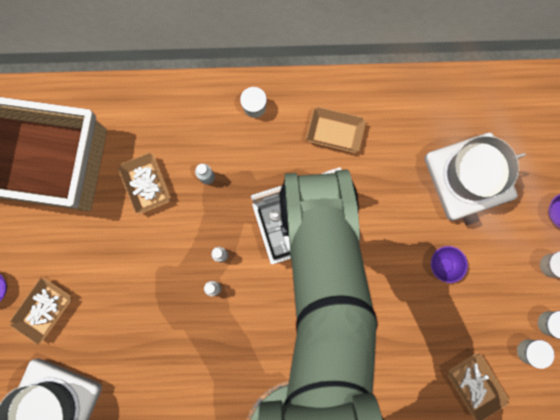

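The bottle stands upright in the front bay, cap at wrist (597,180) in this composite; the other bottles are untouched and the lid is still upright. Next, the lid's top edge for its angle.

```bash
python3 - <<'E'
from h import *
np.set_printoptions(precision=4,suppress=True)
s=load('s7');t=load('top0')
yaw=.28; O=np.array([.549,-.02,0]);X=np.array([np.cos(yaw),np.sin(yaw),0]);Y=np.array([-X[1],X[0],0])
def box(p): q=p-O; return np.array([q@X,q@Y,q[2]])
for u,v in ((104,42),(110,42),(88,335),(82,335)):
    u,v=220+u/3,120+v/3
    o,r=ray(s,u,v); k=(.106-(o-O)@Y)/(r@Y); print(box(o+k*r))
g=lambda u,v:(245+(u-400)/3.4,160+v/3.4)
for u,v in ((423,122),(723,28),(430,138),(730,42)): print('top',box(plane(t,*g(u,v),.245)))
E
```

```text
[0.057  0.106  0.3393]
[0.0529 0.106  0.3393]
[0.0773 0.106  0.084 ]
[0.0822 0.106  0.084 ]
top [0.069  0.1014 0.245 ]
top [ 0.069  -0.1074  0.245 ]
top [0.0573 0.1002 0.245 ]
top [ 0.0586 -0.1088  0.245 ]
```

Lid's outer top edge is at box x about 0.069 at z 0.245, so the angle is about 1.5. I'll shut the fingers, go over the lid and come down behind it.

Request:
{"name": "move_arm", "arguments": {"series": [{"claw": 0, "dx": 0, "dy": -0.03, "dz": 0.0, "spin": 0}, {"claw": 0, "dx": 0, "dy": -0.03, "dz": 0, "spin": 0}, {"claw": 0, "dx": 0, "dy": -0.03, "dz": 0, "spin": 0}, {"claw": 0, "dx": 0.03, "dy": 0, "dz": 0, "spin": 0}, {"claw": 0, "dx": 0.03, "dy": 0, "dz": 0, "spin": 0}, {"claw": 0, "dx": 0.03, "dy": 0, "dz": 0, "spin": 0}, {"claw": 0, "dx": 0.03, "dy": 0, "dz": 0, "spin": 0}, {"claw": 0, "dx": 0.03, "dy": 0, "dz": 0, "spin": 0}, {"claw": 0, "dx": 0, "dy": 0, "dz": 0, "spin": 0}, {"claw": 0, "dx": 0, "dy": 0, "dz": 0, "spin": 0}]}}

```text
t: 9.45
tool_pos: [0.6602, 0.0099, 0.303]
eef_rot: [-0.701, -0.095, 0.097, 0.701]
contact_force: [-0.5, 0.0, -0.2]
gripper_width: -0.0001
```

```bash
cat >> h.py <<'E'
yaw=.28; O=np.array([.549,-.02,0]);X=np.array([np.cos(yaw),np.sin(yaw),0]);Y=np.array([-X[1],X[0],0])
def box(p): q=np.array(p)-O; return np.array([q@X,q@Y,q[2]])
E
python3 - <<'E'
from h import *
w=snap('wrist','w8');s=snap('side','s8'); st=ctrl.get_state(); print(st['t'],box(st['tool_pos']),st['contact_force'],st['gripper_width'],st['joint_positions'])
a=cv2.resize(s['image'][100:240,210:340,::-1],None,fx=3,fy=3)
cv2.imwrite('pics/s8c.png',np.hstack([a,cv2.resize(w['image'][:,:,::-1],(400,420),interpolation=3)[:420]]))
E
```

```text
9.55 [ 0.11401252 -0.00261954  0.30447412] [ 0.01386843  0.44577003 -0.05937326] 0.00046418511384254177 [-0.12612789  0.520833    0.03572457  1.41005536 -0.01871199  1.21326437
  1.75309546]
```

View pics/s8c.png

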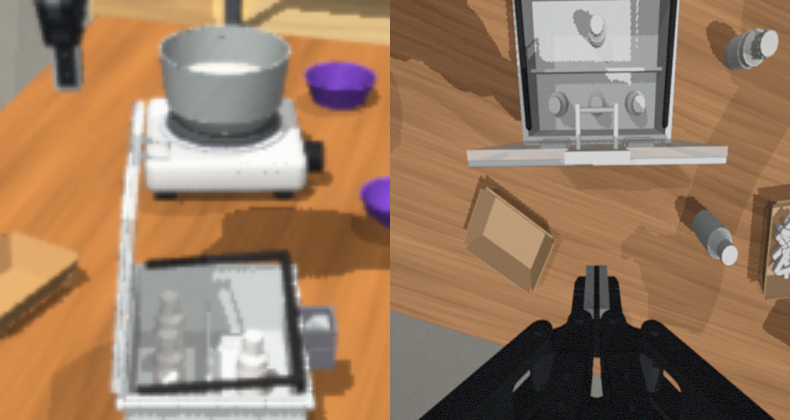

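The wrist view shows the lid's front edge from (467,155) to (727,155) in the composite, the tab in the middle, and the closed fingers behind it.

```bash
python3 - <<'E'
from h import *
np.set_printoptions(precision=4,suppress=True)
w=load('w8')
f=lambda u,v:((u-390)*1.4,v)
for z in (.245,.25):
  for p in ((467,165),(727,163),(600,166),(600,149)): print(z,box(plane(w,*f(*p),z)))
E
```

```text
0.245 [ 0.0698 -0.1095  0.245 ]
0.245 [0.0702 0.1077 0.245 ]
0.245 [0.0712 0.0016 0.245 ]
0.245 [0.0611 0.0017 0.245 ]
0.25 [ 0.0689 -0.1069  0.25  ]
0.25 [0.0692 0.105  0.25  ]
0.25 [0.0702 0.0016 0.25  ]
0.25 [0.0604 0.0016 0.25  ]
```

Lid angle is 1.50 rad and its width measures 212 mm. Descending behind it (30 mm gap).

Request:
{"name": "move_arm", "arguments": {"series": [{"claw": 0, "dx": 0, "dy": 0.03, "dz": 0.0, "spin": 0}, {"claw": 0, "dx": 0, "dy": 0.03, "dz": 0, "spin": 0}, {"claw": 0, "dx": 0, "dy": 0.03, "dz": 0, "spin": 0}, {"claw": 0, "dx": 0, "dy": 0, "dz": 0, "spin": 0}, {"claw": 0, "dx": -0.01, "dy": 0, "dz": 0, "spin": 0}, {"claw": 0, "dx": -0.008, "dy": 0, "dz": 0, "spin": 0}, {"claw": 0, "dx": 0, "dy": 0, "dz": 0, "spin": 0}]}}

```text
t: 10.13
tool_pos: [0.6419, 0.0037, 0.2174]
eef_rot: [0.701, 0.096, -0.095, -0.701]
contact_force: [0.5, -0.3, 0.1]
gripper_width: 0.0002
```

Request:
{"name": "move_arm", "arguments": {"series": [{"claw": 0, "dx": -0.003, "dy": 0, "dz": 0.0, "spin": 0}, {"claw": 0, "dx": -0.003, "dy": 0, "dz": 0, "spin": 0}, {"claw": 0, "dx": -0.003, "dy": 0, "dz": 0, "spin": 0}, {"claw": 0, "dx": -0.003, "dy": 0, "dz": 0, "spin": 0}]}}

```text
t: 10.47
tool_pos: [0.6311, 0.0014, 0.2159]
eef_rot: [0.701, 0.096, -0.096, -0.701]
contact_force: [0.3, -0.6, -0.3]
gripper_width: 0.0003
```

Request:
{"name": "move_arm", "arguments": {"series": [{"claw": 0, "dx": -0.003, "dy": 0.0003, "dz": 0.0, "spin": 0}, {"claw": 0, "dx": -0.003, "dy": 0.0003, "dz": 0, "spin": 0}, {"claw": 0, "dx": -0.003, "dy": 0.0004, "dz": 0, "spin": 0}, {"claw": 0, "dx": -0.003, "dy": 0.0005, "dz": 0, "spin": 0}]}}

```text
t: 10.8
tool_pos: [0.6195, -0.0019, 0.2141]
eef_rot: [0.701, 0.096, -0.096, -0.701]
contact_force: [0.2, 0.2, 0.9]
gripper_width: -0.0001
```

Request:
{"name": "move_arm", "arguments": {"series": [{"claw": 0, "dx": -0.003, "dy": 0.0006, "dz": 0.0, "spin": 0}, {"claw": 0, "dx": -0.003, "dy": 0.0006, "dz": 0, "spin": 0}, {"claw": 0, "dx": -0.003, "dy": 0.0007, "dz": 0, "spin": 0}, {"claw": 0, "dx": -0.003, "dy": 0.0008, "dz": 0, "spin": 0}]}}

```text
t: 11.13
tool_pos: [0.6078, -0.0052, 0.2113]
eef_rot: [0.701, 0.096, -0.096, -0.701]
contact_force: [0.3, 0.6, 0.4]
gripper_width: -0.0002
```

```bash
python3 - <<'E'
from h import *
s=snap('side','s9'); st=ctrl.get_state(); print(st['t'],box(st['tool_pos']),st['contact_force'])
a=cv2.resize(s['image'][80:250,200:360,::-1],None,fx=3.4,fy=3.4)
cv2.imwrite('pics/s9c.png',a)
E
```

```text
11.1833 [ 0.06009612 -0.0020823   0.21118395] [0.38872511 0.61049317 0.55201378]
```

View pics/s9c.png

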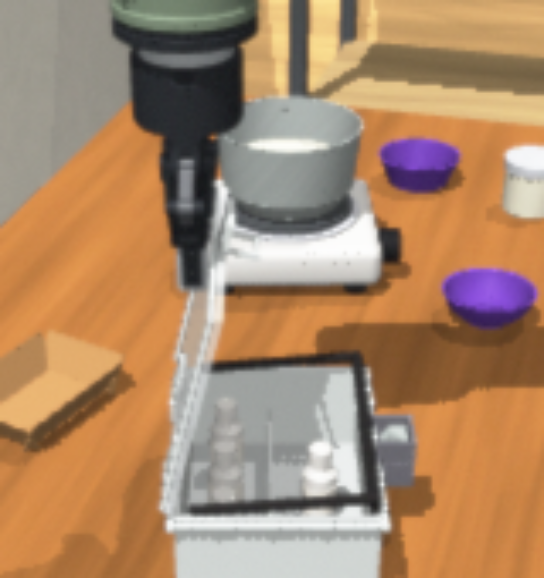

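The lid follows with almost no force. Continuing along the arc.

Request:
{"name": "move_arm", "arguments": {"series": [{"claw": 0, "dx": -0.0036, "dy": 0.001, "dz": 0.0, "spin": 0}, {"claw": 0, "dx": -0.0036, "dy": 0.0011, "dz": 0, "spin": 0}, {"claw": 0, "dx": -0.0035, "dy": 0.0012, "dz": 0, "spin": 0}, {"claw": 0, "dx": -0.0035, "dy": 0.0013, "dz": 0, "spin": 0}, {"claw": 0, "dx": -0.0034, "dy": 0.0014, "dz": 0, "spin": 0}, {"claw": 0, "dx": -0.0034, "dy": 0.0015, "dz": 0, "spin": 0}, {"claw": 0, "dx": -0.0033, "dy": 0.0016, "dz": 0, "spin": 0}, {"claw": 0, "dx": -0.0033, "dy": 0.0017, "dz": 0, "spin": 0}, {"claw": 0, "dx": -0.0032, "dy": 0.0018, "dz": 0, "spin": 0}, {"claw": 0, "dx": -0.0032, "dy": 0.0019, "dz": 0, "spin": 0}]}}

```text
t: 12.02
tool_pos: [0.575, -0.0143, 0.1967]
eef_rot: [0.701, 0.096, -0.096, -0.701]
contact_force: [0.0, 0.2, 0.7]
gripper_width: -0.0001
```

```bash
python3 - <<'E'
from h import *
st=ctrl.get_state(); print(st['t'],box(st['tool_pos']),st['contact_force'])
x,_,z=box(st['tool_pos']); x-=.011; print(np.hypot(.078-x,z-.092),np.arctan2(z-.092,.078-x))
r=.124
th=np.arange(1.02,.40,-.03); print([(round(float(-r*(np.cos(b)-np.cos(a))),4),round(float(r*(np.sin(a)-np.sin(b))),4)) for a,b in zip(th,th[1:])])
E
```

```text
12.0167 [ 0.02661892 -0.00167681  0.19673814] [0.03078531 0.22398699 0.71832342]
0.12190766165918206 1.0336251267530974
[(-0.0031, 0.002), (-0.0031, 0.0021), (-0.003, 0.0022), (-0.0029, 0.0023), (-0.0029, 0.0024), (-0.0028, 0.0024), (-0.0027, 0.0025), (-0.0027, 0.0026), (-0.0026, 0.0027), (-0.0025, 0.0028), (-0.0024, 0.0028), (-0.0023, 0.0029), (-0.0022, 0.003), (-0.0021, 0.003), (-0.0021, 0.0031), (-0.002, 0.0032), (-0.0019, 0.0032), (-0.0018, 0.0033), (-0.0017, 0.0033), (-0.0016, 0.0034)]
```

Request:
{"name": "move_arm", "arguments": {"series": [{"claw": 0, "dx": -0.0031, "dy": 0.002, "dz": 0.0, "spin": 0}, {"claw": 0, "dx": -0.0031, "dy": 0.0021, "dz": 0, "spin": 0}, {"claw": 0, "dx": -0.003, "dy": 0.0022, "dz": 0, "spin": 0}, {"claw": 0, "dx": -0.0029, "dy": 0.0023, "dz": 0, "spin": 0}, {"claw": 0, "dx": -0.0029, "dy": 0.0024, "dz": 0, "spin": 0}, {"claw": 0, "dx": -0.0028, "dy": 0.0024, "dz": 0, "spin": 0}, {"claw": 0, "dx": -0.0027, "dy": 0.0025, "dz": 0, "spin": 0}, {"claw": 0, "dx": -0.0027, "dy": 0.0026, "dz": 0, "spin": 0}, {"claw": 0, "dx": -0.0026, "dy": 0.0027, "dz": 0, "spin": 0}, {"claw": 0, "dx": -0.0025, "dy": 0.0028, "dz": 0, "spin": 0}]}}

```text
t: 12.85
tool_pos: [0.5478, -0.0218, 0.1726]
eef_rot: [0.701, 0.096, -0.096, -0.701]
contact_force: [-0.2, 0.4, 0.1]
gripper_width: -0.0001
```

```bash
python3 - <<'E'
from h import *
s=snap('side','s10'); st=ctrl.get_state(); print(st['t'],box(st['tool_pos']),st['contact_force'])
x,_,z=box(st['tool_pos']); x-=.011; print(np.hypot(.078-x,z-.092),np.arctan2(z-.092,.078-x))
cv2.imwrite('pics/s10c.png',cv2.resize(s['image'][80:250,200:360,::-1],None,fx=3.4,fy=3.4))
E
```

```text
12.9 [-0.00227061 -0.00145781  0.17211722] [-0.00123424 -0.45407735 -0.70930835]
0.12144584190163206 0.7204128949667578
```

View pics/s10c.png

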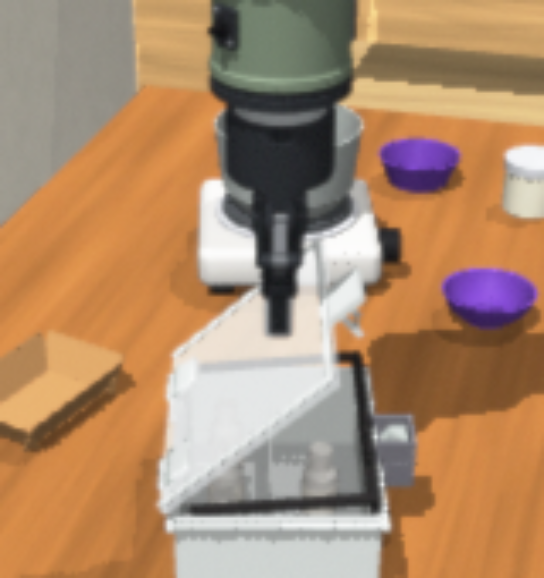

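Lid at about 0.7 rad, bottle clear under it. Continuing down.

Request:
{"name": "move_arm", "arguments": {"series": [{"claw": 0, "dx": -0.0024, "dy": 0.0028, "dz": 0.0, "spin": 0}, {"claw": 0, "dx": -0.0023, "dy": 0.0029, "dz": 0, "spin": 0}, {"claw": 0, "dx": -0.0022, "dy": 0.003, "dz": 0, "spin": 0}, {"claw": 0, "dx": -0.0021, "dy": 0.003, "dz": 0, "spin": 0}, {"claw": 0, "dx": -0.0021, "dy": 0.0031, "dz": 0, "spin": 0}, {"claw": 0, "dx": -0.002, "dy": 0.0032, "dz": 0, "spin": 0}, {"claw": 0, "dx": -0.0019, "dy": 0.0032, "dz": 0, "spin": 0}, {"claw": 0, "dx": -0.0018, "dy": 0.0033, "dz": 0, "spin": 0}, {"claw": 0, "dx": -0.0017, "dy": 0.0033, "dz": 0, "spin": 0}, {"claw": 0, "dx": -0.0016, "dy": 0.0034, "dz": 0, "spin": 0}]}}

```text
t: 13.73
tool_pos: [0.5286, -0.0272, 0.1414]
eef_rot: [0.701, 0.096, -0.096, -0.701]
contact_force: [-1.0, -0.5, 0.1]
gripper_width: -0.0001
```

```bash
python3 - <<'E'
from h import *
st=ctrl.get_state(); print(st['t'],box(st['tool_pos']),st['contact_force'])
x,_,z=box(st['tool_pos']); x-=.011; print(np.hypot(.078-x,z-.092),np.arctan2(z-.092,.078-x))
E
```

```text
13.7333 [-0.02162408 -0.00127231  0.14136932] [-0.98902636 -0.46309986  0.1430542 ]
0.12114048559718339 0.4197561455040292
```

Request:
{"name": "move_arm", "arguments": {"series": [{"claw": 0, "dx": 0, "dy": -0.015, "dz": 0.0, "spin": 0}, {"claw": 0, "dx": 0, "dy": -0.015, "dz": 0, "spin": 0}, {"claw": 0, "dx": -0.016, "dy": -0.003, "dz": 0, "spin": 0}, {"claw": 0, "dx": -0.016, "dy": 0, "dz": 0, "spin": 0}, {"claw": 0, "dx": -0.016, "dy": 0, "dz": 0, "spin": 0}, {"claw": 0, "dx": 0, "dy": 0, "dz": 0, "spin": 0}, {"claw": 0, "dx": 0, "dy": 0, "dz": 0, "spin": 0}, {"claw": 0, "dx": 0, "dy": 0, "dz": 0, "spin": 0}, {"claw": 0, "dx": 0, "dy": 0, "dz": 0, "spin": 0}, {"claw": 0, "dx": 0, "dy": 0, "dz": 0, "spin": 0}]}}

```text
t: 14.57
tool_pos: [0.4829, -0.0398, 0.1746]
eef_rot: [-0.701, -0.096, 0.096, 0.701]
contact_force: [0.5, -0.1, -0.0]
gripper_width: 0.0
```

```bash
python3 - <<'E'
from h import *
w=snap('wrist','w11');s=snap('side','s11'); st=ctrl.get_state(); print(st['t'],box(st['tool_pos']),st['contact_force'])
a=cv2.resize(s['image'][120:260,220:350,::-1],None,fx=3,fy=3)
cv2.imwrite('pics/s11c.png',np.hstack([a,cv2.resize(w['image'][:,:,::-1],(400,420),interpolation=3)[:420]]))
E
```

```text
14.6667 [-0.06916921 -0.0007762   0.1745434 ] [-0.66506527 -0.8234241  -0.05934721]
```

View pics/s11c.png

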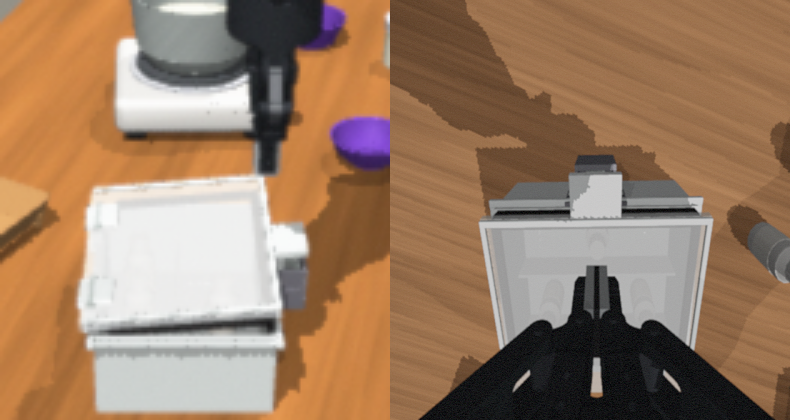

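The lid has sunk almost onto the seal; its front edge is at wrist row ~220 with the tab over the latch housing. Checking the edge position.

```bash
python3 - <<'E'
from h import *
np.set_printoptions(precision=4,suppress=True)
w=snap('wrist','w12')
cv2.imwrite('pics/w12c.png',cv2.resize(w['image'][140:340,110:460,::-1],None,fx=2.2,fy=2.2,interpolation=2))
for z in (.1,.106,.115): print(z,box(plane(w,290,222,z)),box(plane(w,(482-390)*1.4,222,z)),box(plane(w,(711-390)*1.4,218,z)))
st=ctrl.get_state();print('tip',proj(w,st['tool_pos']))
E
```

```text
0.1 [-0.071   0.0002  0.1   ] [-0.0718 -0.1099  0.1   ] [-0.073   0.1088  0.1   ]
0.106 [-0.0732  0.0002  0.106 ] [-0.074  -0.1069  0.106 ] [-0.0752  0.1058  0.106 ]
0.115 [-0.0766  0.0002  0.115 ] [-0.0774 -0.1024  0.115 ] [-0.0785  0.1013  0.115 ]
tip (np.float64(288.4058508446798), np.float64(280.4159530820422))
```

View pics/w12c.png

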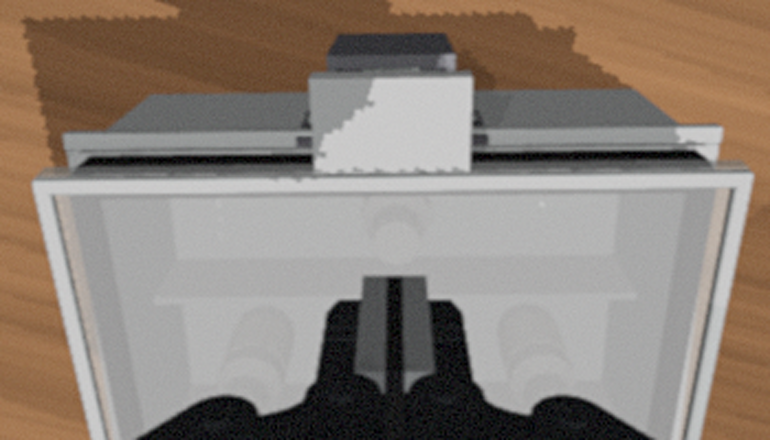

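Lid edge at box x ≈ -0.075, z ≈ 0.106 (width fits 212 mm there). I'll press 8 mm behind it and approach in steps.

Request:
{"name": "move_arm", "arguments": {"series": [{"claw": 0, "dx": 0.002, "dy": 0.02, "dz": 0.0, "spin": 0}, {"claw": 0, "dx": 0, "dy": 0.02, "dz": 0, "spin": 0}, {"claw": 0, "dx": 0, "dy": 0.012, "dz": 0, "spin": 0}, {"claw": 0, "dx": 0, "dy": 0, "dz": 0, "spin": 0}, {"claw": 0, "dx": 0, "dy": 0, "dz": 0, "spin": 0}]}}

```text
t: 15.13
tool_pos: [0.4842, -0.0395, 0.1226]
eef_rot: [-0.701, -0.095, 0.096, 0.701]
contact_force: [-0.1, 0.4, 0.5]
gripper_width: -0.0002
```

Request:
{"name": "move_arm", "arguments": {"series": [{"claw": 0, "dx": 0, "dy": 0.002, "dz": 0.0, "spin": 0}, {"claw": 0, "dx": 0, "dy": 0.002, "dz": 0, "spin": 0}, {"claw": 0, "dx": 0, "dy": 0.001, "dz": 0, "spin": 0}, {"claw": 0, "dx": 0, "dy": 0.001, "dz": 0, "spin": 0}, {"claw": 0, "dx": 0, "dy": 0, "dz": 0, "spin": 0}]}}

```text
t: 15.55
tool_pos: [0.4845, -0.0395, 0.1168]
eef_rot: [0.701, 0.096, -0.095, -0.701]
contact_force: [0.0, -0.6, 0.0]
gripper_width: 0.0001
```

Request:
{"name": "move_arm", "arguments": {"series": [{"claw": 0, "dx": 0, "dy": 0.001, "dz": 0.0, "spin": 0}, {"claw": 0, "dx": 0, "dy": 0.001, "dz": 0, "spin": 0}, {"claw": 0, "dx": 0, "dy": 0, "dz": 0, "spin": 0}]}}

```text
t: 15.8
tool_pos: [0.4844, -0.0394, 0.1146]
eef_rot: [0.701, 0.096, -0.096, -0.701]
contact_force: [-0.8, -0.5, 0.3]
gripper_width: -0.0
```

Request:
{"name": "move_arm", "arguments": {"series": [{"claw": 0, "dx": 0, "dy": 0.001, "dz": 0.0, "spin": 0}, {"claw": 0, "dx": 0, "dy": 0.001, "dz": 0, "spin": 0}, {"claw": 0, "dx": 0, "dy": 0, "dz": 0, "spin": 0}]}}

```text
t: 16.05
tool_pos: [0.4843, -0.0395, 0.1125]
eef_rot: [-0.701, -0.096, 0.096, 0.701]
contact_force: [-0.7, 0.2, -0.4]
gripper_width: 0.0003
```

Request:
{"name": "move_arm", "arguments": {"series": [{"claw": 0, "dx": 0, "dy": 0.001, "dz": 0.0, "spin": 0}, {"claw": 0, "dx": 0, "dy": 0.001, "dz": 0, "spin": 0}, {"claw": 0, "dx": 0, "dy": 0, "dz": 0, "spin": 0}]}}

```text
t: 16.3
tool_pos: [0.4843, -0.0395, 0.1105]
eef_rot: [0.701, 0.095, -0.096, -0.701]
contact_force: [0.3, 0.1, -0.2]
gripper_width: -0.0001
```

Request:
{"name": "move_arm", "arguments": {"series": [{"claw": 0, "dx": 0, "dy": 0.0005, "dz": 0.0, "spin": 0}, {"claw": 0, "dx": 0, "dy": 0.0005, "dz": 0, "spin": 0}, {"claw": 0, "dx": 0, "dy": 0, "dz": 0, "spin": 0}]}}

```text
t: 16.55
tool_pos: [0.4844, -0.0395, 0.1096]
eef_rot: [-0.701, -0.096, 0.096, 0.701]
contact_force: [-0.6, -0.7, 0.3]
gripper_width: 0.0001
```

Request:
{"name": "move_arm", "arguments": {"series": [{"claw": 0, "dx": 0, "dy": 0.0005, "dz": 0.0, "spin": 0}, {"claw": 0, "dx": 0, "dy": 0.0005, "dz": 0, "spin": 0}, {"claw": 0, "dx": 0, "dy": 0, "dz": 0, "spin": 0}]}}

```text
t: 16.8
tool_pos: [0.4844, -0.0395, 0.1086]
eef_rot: [0.701, 0.096, -0.096, -0.701]
contact_force: [0.8, 0.4, -0.5]
gripper_width: -0.0002
```

Request:
{"name": "move_arm", "arguments": {"series": [{"claw": 0, "dx": 0, "dy": 0.0005, "dz": 0.0, "spin": 0}, {"claw": 0, "dx": 0, "dy": 0.0005, "dz": 0, "spin": 0}, {"claw": 0, "dx": 0, "dy": 0, "dz": 0, "spin": 0}]}}

```text
t: 17.05
tool_pos: [0.4844, -0.0395, 0.1077]
eef_rot: [0.701, 0.096, -0.096, -0.701]
contact_force: [0.2, 0.2, 1.1]
gripper_width: 0.0004
```

Request:
{"name": "move_arm", "arguments": {"series": [{"claw": 0, "dx": 0, "dy": 0.0005, "dz": 0.0, "spin": 0}, {"claw": 0, "dx": 0, "dy": 0.0005, "dz": 0, "spin": 0}, {"claw": 0, "dx": 0, "dy": 0, "dz": 0, "spin": 0}]}}

```text
t: 17.3
tool_pos: [0.4844, -0.0395, 0.1067]
eef_rot: [0.701, 0.096, -0.096, -0.701]
contact_force: [-1.9, -0.5, 4.9]
gripper_width: -0.0001
```

Contact at about 0.107. Now fine steps.

Request:
{"name": "move_arm", "arguments": {"series": [{"claw": 0, "dx": 0, "dy": 0.0004, "dz": 0.0, "spin": 0}, {"claw": 0, "dx": 0, "dy": 0, "dz": 0, "spin": 0}, {"claw": 0, "dx": 0, "dy": 0, "dz": 0, "spin": 0}]}}

```text
t: 17.55
tool_pos: [0.4843, -0.0395, 0.1064]
eef_rot: [0.701, 0.096, -0.096, -0.701]
contact_force: [-1.9, -0.3, 5.8]
gripper_width: 0.0001
```

Request:
{"name": "move_arm", "arguments": {"series": [{"claw": 0, "dx": 0, "dy": 0.0003, "dz": 0.0, "spin": 0}, {"claw": 0, "dx": 0, "dy": 0, "dz": 0, "spin": 0}, {"claw": 0, "dx": 0, "dy": 0, "dz": 0, "spin": 0}]}}

```text
t: 17.8
tool_pos: [0.4843, -0.0395, 0.1061]
eef_rot: [0.701, 0.095, -0.096, -0.701]
contact_force: [-2.0, -1.1, 5.4]
gripper_width: 0.0002
```

Request:
{"name": "move_arm", "arguments": {"series": [{"claw": 0, "dx": 0, "dy": 0.0004, "dz": 0.0, "spin": 0}, {"claw": 0, "dx": 0, "dy": 0, "dz": 0, "spin": 0}, {"claw": 0, "dx": 0, "dy": 0, "dz": 0, "spin": 0}]}}

```text
t: 18.05
tool_pos: [0.4843, -0.0395, 0.1057]
eef_rot: [0.701, 0.095, -0.096, -0.701]
contact_force: [-3.0, 0.3, 5.4]
gripper_width: 0.0001
```

Request:
{"name": "move_arm", "arguments": {"series": [{"claw": 0, "dx": 0, "dy": 0.0004, "dz": 0.0, "spin": 0}, {"claw": 0, "dx": 0, "dy": 0, "dz": 0, "spin": 0}, {"claw": 0, "dx": 0, "dy": 0, "dz": 0, "spin": 0}]}}

```text
t: 18.3
tool_pos: [0.4842, -0.0395, 0.1053]
eef_rot: [0.701, 0.095, -0.096, -0.701]
contact_force: [-1.6, -0.2, 4.9]
gripper_width: 0.0001
```

Request:
{"name": "move_arm", "arguments": {"series": [{"claw": 0, "dx": 0, "dy": 0.0004, "dz": 0.0, "spin": 0}, {"claw": 0, "dx": 0, "dy": 0, "dz": 0, "spin": 0}, {"claw": 0, "dx": 0, "dy": 0, "dz": 0, "spin": 0}]}}

```text
t: 18.55
tool_pos: [0.4842, -0.0396, 0.1049]
eef_rot: [0.701, 0.095, -0.096, -0.701]
contact_force: [-3.0, -0.5, 6.6]
gripper_width: 0.0001
```

Request:
{"name": "move_arm", "arguments": {"series": [{"claw": 0, "dx": 0, "dy": 0.0004, "dz": 0.0, "spin": 0}, {"claw": 0, "dx": 0, "dy": 0.0004, "dz": 0, "spin": 0}, {"claw": 0, "dx": 0, "dy": 0, "dz": 0, "spin": 0}]}}

```text
t: 18.8
tool_pos: [0.4842, -0.0396, 0.1041]
eef_rot: [0.701, 0.095, -0.096, -0.701]
contact_force: [-2.1, -1.0, 6.6]
gripper_width: 0.0001
```

Request:
{"name": "move_arm", "arguments": {"series": [{"claw": 0, "dx": 0, "dy": 0.0004, "dz": 0.0, "spin": 0}, {"claw": 0, "dx": 0, "dy": 0.0004, "dz": 0, "spin": 0}, {"claw": 0, "dx": 0, "dy": 0, "dz": 0, "spin": 0}]}}

```text
t: 19.05
tool_pos: [0.4841, -0.0396, 0.1033]
eef_rot: [0.701, 0.095, -0.096, -0.701]
contact_force: [-4.1, -0.7, 7.6]
gripper_width: -0.0
```

Request:
{"name": "move_arm", "arguments": {"series": [{"claw": 0, "dx": 0, "dy": 0.0004, "dz": 0.0, "spin": 0}, {"claw": 0, "dx": 0, "dy": 0.0004, "dz": 0, "spin": 0}, {"claw": 0, "dx": 0, "dy": 0, "dz": 0, "spin": 0}]}}

```text
t: 19.3
tool_pos: [0.4841, -0.0396, 0.1025]
eef_rot: [0.701, 0.095, -0.096, -0.701]
contact_force: [-4.2, -0.5, 10.2]
gripper_width: 0.0001
```

Request:
{"name": "move_arm", "arguments": {"series": [{"claw": 0, "dx": -0.0002, "dy": 0.0003, "dz": 0.0, "spin": 0}, {"claw": 0, "dx": 0, "dy": 0, "dz": 0, "spin": 0}, {"claw": 0, "dx": 0, "dy": 0, "dz": 0, "spin": 0}]}}

```text
t: 19.55
tool_pos: [0.4841, -0.0396, 0.1023]
eef_rot: [0.701, 0.095, -0.096, -0.701]
contact_force: [-3.7, -1.3, 10.1]
gripper_width: 0.0
```

Request:
{"name": "move_arm", "arguments": {"series": [{"claw": 0, "dx": 0, "dy": 0.0003, "dz": 0.0, "spin": 0}, {"claw": 0, "dx": 0, "dy": 0, "dz": 0, "spin": 0}, {"claw": 0, "dx": 0, "dy": 0, "dz": 0, "spin": 0}]}}

```text
t: 19.8
tool_pos: [0.484, -0.0396, 0.102]
eef_rot: [0.701, 0.095, -0.096, -0.701]
contact_force: [-3.4, 0.4, 9.1]
gripper_width: -0.0001
```

Request:
{"name": "move_arm", "arguments": {"series": [{"claw": 0, "dx": 0, "dy": 0.0003, "dz": 0.0, "spin": 0}, {"claw": 0, "dx": 0, "dy": 0, "dz": 0, "spin": 0}, {"claw": 0, "dx": 0, "dy": 0, "dz": 0, "spin": 0}]}}

```text
t: 20.05
tool_pos: [0.484, -0.0396, 0.1017]
eef_rot: [0.701, 0.095, -0.096, -0.701]
contact_force: [-3.8, 0.3, 10.4]
gripper_width: 0.0002
```

Request:
{"name": "move_arm", "arguments": {"series": [{"claw": 0, "dx": 0, "dy": 0.0003, "dz": 0.0, "spin": 0}, {"claw": 0, "dx": 0, "dy": 0, "dz": 0, "spin": 0}, {"claw": 0, "dx": 0, "dy": 0, "dz": 0, "spin": 0}]}}

```text
t: 20.3
tool_pos: [0.484, -0.0396, 0.1014]
eef_rot: [0.701, 0.095, -0.096, -0.701]
contact_force: [-3.5, 0.0, 9.7]
gripper_width: -0.0001
```

Request:
{"name": "move_arm", "arguments": {"series": [{"claw": 0, "dx": 0, "dy": 0.0003, "dz": 0.0, "spin": 0}, {"claw": 0, "dx": 0, "dy": 0, "dz": 0, "spin": 0}, {"claw": 0, "dx": 0, "dy": 0, "dz": 0, "spin": 0}]}}

```text
t: 20.55
tool_pos: [0.484, -0.0396, 0.1011]
eef_rot: [0.701, 0.095, -0.096, -0.701]
contact_force: [-3.7, -0.1, 10.1]
gripper_width: -0.0
```

Request:
{"name": "move_arm", "arguments": {"series": [{"claw": 0, "dx": 0, "dy": 0.0003, "dz": 0.0, "spin": 0}, {"claw": 0, "dx": 0, "dy": 0, "dz": 0, "spin": 0}, {"claw": 0, "dx": 0, "dy": 0, "dz": 0, "spin": 0}]}}

```text
t: 20.8
tool_pos: [0.484, -0.0396, 0.1008]
eef_rot: [0.701, 0.095, -0.096, -0.701]
contact_force: [-3.1, 0.2, 11.2]
gripper_width: 0.0001
```

Request:
{"name": "move_arm", "arguments": {"series": [{"claw": 0, "dx": 0, "dy": 0.0003, "dz": 0.0, "spin": 0}, {"claw": 0, "dx": 0, "dy": 0, "dz": 0, "spin": 0}, {"claw": 0, "dx": 0, "dy": 0, "dz": 0, "spin": 0}]}}

```text
t: 21.05
tool_pos: [0.4841, -0.0396, 0.1003]
eef_rot: [0.701, 0.095, -0.096, -0.701]
contact_force: [-1.8, -0.2, 2.0]
gripper_width: 0.0001
```

Request:
{"name": "move_arm", "arguments": {"series": [{"claw": 0, "dx": 0, "dy": 0.0003, "dz": 0.0, "spin": 0}, {"claw": 0, "dx": 0, "dy": 0, "dz": 0, "spin": 0}, {"claw": 0, "dx": 0, "dy": 0, "dz": 0, "spin": 0}]}}

```text
t: 21.3
tool_pos: [0.4841, -0.0396, 0.1]
eef_rot: [0.701, 0.095, -0.096, -0.701]
contact_force: [-2.9, -0.7, 4.5]
gripper_width: 0.0001
```

Request:
{"name": "move_arm", "arguments": {"series": [{"claw": 0, "dx": 0, "dy": 0.0003, "dz": 0.0, "spin": 0}, {"claw": 0, "dx": 0, "dy": 0, "dz": 0, "spin": 0}, {"claw": 0, "dx": 0, "dy": 0, "dz": 0, "spin": 0}]}}

```text
t: 21.55
tool_pos: [0.4842, -0.0395, 0.0997]
eef_rot: [-0.701, -0.096, 0.096, 0.701]
contact_force: [-1.6, -0.0, 2.3]
gripper_width: 0.0
```

Force dropped from 11 to 2 N: the bar passed the bolt's tip. It needs up to 1.5 mm more for the bolt to close; continuing finely.

Request:
{"name": "move_arm", "arguments": {"series": [{"claw": 0, "dx": 0, "dy": 0.0003, "dz": 0.0, "spin": 0}, {"claw": 0, "dx": 0, "dy": 0, "dz": 0, "spin": 0}, {"claw": 0, "dx": 0, "dy": 0, "dz": 0, "spin": 0}]}}

```text
t: 21.8
tool_pos: [0.4844, -0.0395, 0.0994]
eef_rot: [0.701, 0.096, -0.095, -0.701]
contact_force: [-0.8, 0.6, 0.6]
gripper_width: -0.0002
```

Request:
{"name": "move_arm", "arguments": {"series": [{"claw": 0, "dx": 0, "dy": 0.0002, "dz": 0.0, "spin": 0}, {"claw": 0, "dx": 0, "dy": 0, "dz": 0, "spin": 0}, {"claw": 0, "dx": 0, "dy": 0, "dz": 0, "spin": 0}]}}

```text
t: 22.05
tool_pos: [0.4843, -0.0394, 0.0992]
eef_rot: [-0.701, -0.096, 0.096, 0.701]
contact_force: [0.3, 0.7, -0.6]
gripper_width: -0.0001
```

Force is now zero: the lid appears to have been drawn down by the bolt. Looking before and after lifting off.

```bash
python3 - <<'E'
from h import *
s=snap('side','s13'); w=snap('wrist','w13')
a=cv2.resize(s['image'][120:260,220:350,::-1],None,fx=3,fy=3)
cv2.imwrite('pics/s13c.png',np.hstack([a,cv2.resize(w['image'][:,:,::-1],(400,420),interpolation=3)[:420]]))
E
```

```text
(no output)
```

View pics/s13c.png

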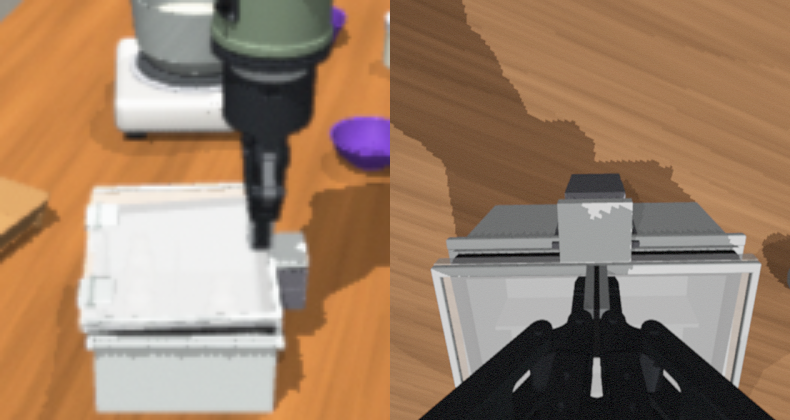

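Request:
{"name": "move_arm", "arguments": {"series": [{"claw": 0, "dx": 0, "dy": -0.001, "dz": 0.0, "spin": 0}, {"claw": 0, "dx": 0, "dy": -0.001, "dz": 0, "spin": 0}, {"claw": 0, "dx": 0, "dy": 0, "dz": 0, "spin": 0}, {"claw": 0, "dx": 0, "dy": 0, "dz": 0, "spin": 0}]}}

```text
t: 22.48
tool_pos: [0.4843, -0.0395, 0.1013]
eef_rot: [0.701, 0.096, -0.096, -0.701]
contact_force: [0.2, -0.2, 0.0]
gripper_width: 0.0001
```

Request:
{"name": "move_arm", "arguments": {"series": [{"claw": 0, "dx": 0, "dy": -0.01, "dz": 0.0, "spin": 0}, {"claw": 0, "dx": 0, "dy": -0.03, "dz": 0, "spin": 0}, {"claw": 0, "dx": 0, "dy": -0.033, "dz": 0, "spin": 0}, {"claw": 0, "dx": 0, "dy": 0, "dz": 0, "spin": 0}, {"claw": 0, "dx": 0, "dy": 0, "dz": 0, "spin": 0}, {"claw": 0, "dx": 0, "dy": 0, "dz": 0, "spin": 0}, {"claw": 0, "dx": 0, "dy": 0, "dz": 0, "spin": 0}]}}

```text
t: 23.07
tool_pos: [0.4838, -0.0395, 0.1738]
eef_rot: [-0.701, -0.095, 0.096, 0.701]
contact_force: [1.0, 0.1, -0.7]
gripper_width: 0.0
```

```bash
python3 - <<'E'
from h import *
np.set_printoptions(precision=4,suppress=True)
s=snap('side','s14'); w=snap('wrist','w14'); st=ctrl.get_state(); print(st['t'],box(st['tool_pos']),st['contact_force'])
i=lambda d:cv2.resize(d['image'][160:250,230:330,::-1],None,fx=3.9,fy=3.9,interpolation=2)
cv2.imwrite('pics/s14c.png',np.vstack([np.hstack([i(load('s11')),i(s)])]))
cv2.imwrite('pics/w14c.png',cv2.resize(w['image'][140:340,110:460,::-1],None,fx=2.2,fy=2.2,interpolation=2))
E
```

```text
23.1667 [-0.0681 -0.0008  0.1736] [-0.6031  0.2711 -0.3829]
```

View pics/s14c.png

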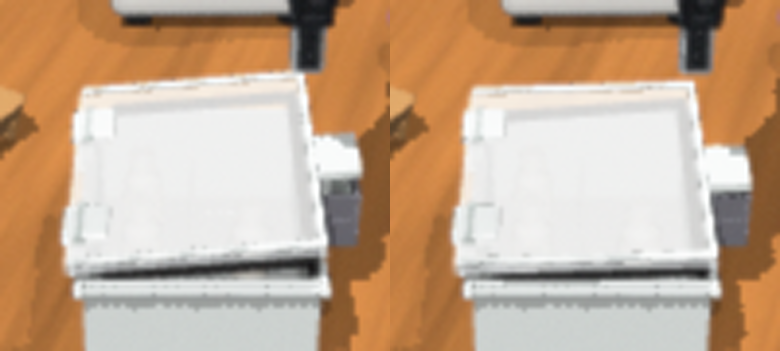

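View pics/w14c.png

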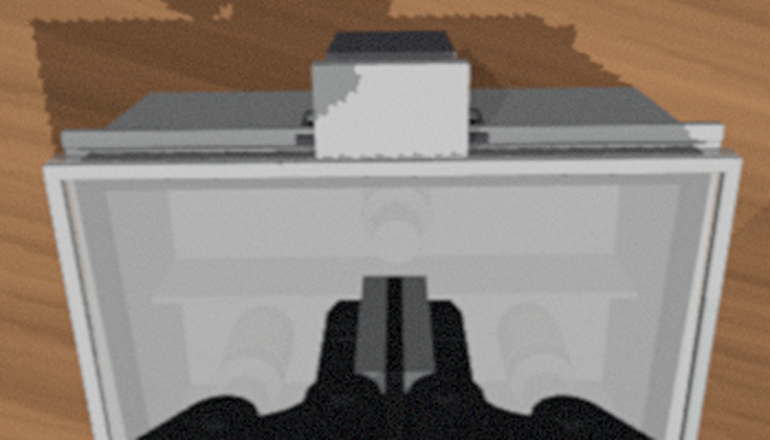

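The lid has stayed down after lift-off: its gap at the front (right panel) is even and closed compared with before, and the bottle is visible upright through the lid. I'll let some time pass and measure its height, and take a top picture.

Request:
{"name": "move_arm", "arguments": {"series": [{"claw": 0, "dx": 0, "dy": -0.02, "dz": 0, "spin": 0}, {"claw": 0, "dx": 0, "dy": -0.03, "dz": 0, "spin": 0}, {"claw": 0, "dx": 0, "dy": -0.03, "dz": 0, "spin": 0}, {"claw": 0, "dx": -0.01, "dy": 0, "dz": 0.03, "spin": 0}, {"claw": 0, "dx": 0, "dy": 0, "dz": 0.04, "spin": 0}, {"claw": 0, "dx": 0, "dy": 0, "dz": 0.04, "spin": 0}, {"claw": 0, "dx": 0, "dy": 0, "dz": 0.04, "spin": 0}, {"claw": 0, "dx": 0, "dy": 0, "dz": 0.02, "spin": 0}, {"claw": 0, "dx": 0, "dy": 0, "dz": 0, "spin": 0}, {"claw": 0, "dx": 0, "dy": 0, "dz": 0, "spin": 0}]}}

```text
t: 24.0
tool_pos: [0.4286, 0.1223, 0.2538]
eef_rot: [0.701, 0.096, -0.097, -0.7]
contact_force: [-0.2, -0.8, 0.0]
gripper_width: -0.0002
```

```bash
python3 - <<'E'
from h import *
np.set_printoptions(precision=4,suppress=True)
w=load('w14')
for z in (.092,.096,.1,.104,.108):
  a,b=[box(plane(w,110+u/2.2,140+v/2.2,z)) for u,v in ((45,163),(740,157))]; print(z,np.linalg.norm(a-b),a,b)
w=load('w12')
for z in (.1,.104,.108,.112):
  a,b=[box(plane(w,110+u/2.2,140+v/2.2,z)) for u,v in ((33,182),(752,175))]; print('w12',z,np.linalg.norm(a-b),a[0])
s=snap('side','s15');t=snap('top','t15'); st=ctrl.get_state(); print(st['t'],box(st['tool_pos']),st['contact_force'])
i=lambda d:cv2.resize(d['image'][160:250,230:330,::-1],None,fx=3.9,fy=3.9,interpolation=2)
cv2.imwrite('pics/s15c.png',np.hstack([i(load('s14')),i(s)]))
E
```

```text
0.092 0.22096104445201573 [-0.0741 -0.1113  0.092 ] [-0.0743  0.1096  0.092 ]
0.096 0.2170328887473203 [-0.0754 -0.1093  0.096 ] [-0.0757  0.1077  0.096 ]
0.1 0.2131047330426249 [-0.0768 -0.1074  0.1   ] [-0.0771  0.1057  0.1   ]
0.104 0.20917657733792952 [-0.0782 -0.1054  0.104 ] [-0.0785  0.1038  0.104 ]
0.108 0.20524842163323412 [-0.0796 -0.1034  0.108 ] [-0.0798  0.1018  0.108 ]
w12 0.1 0.2232611068342504 -0.07129058941731435
w12 0.104 0.2191607001066071 -0.07279223477379992
w12 0.108 0.2150602933789638 -0.07429388013028548
w12 0.112 0.21095988665132048 -0.07579552548677106
24.1 [-0.0763  0.1684  0.2539] [ 0.4547 -0.9101  0.492 ]
```

View pics/s15c.png

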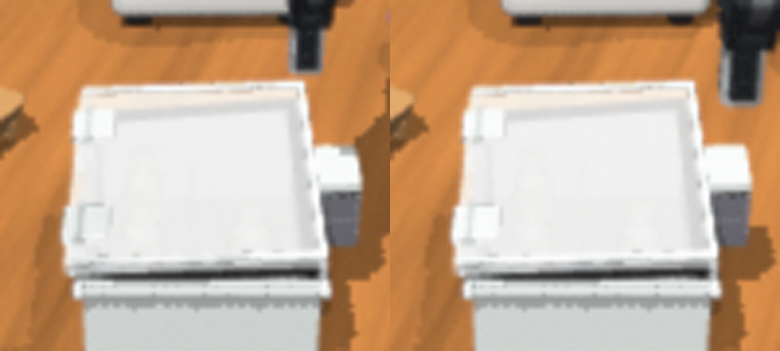

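View pics/t15.png

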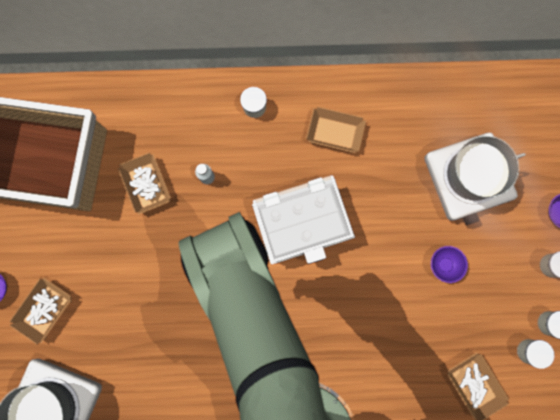

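The lid is unchanged over 1.5 s: its edge is about 10 mm lower than when resting unlatched. Bystanders are where they were and the arm is clear. Handing in.

```bash
python3 - <<'E'
from h import *
print(ctrl.close_job(), ctrl.get_state()['t'])
E
```

```text
the job is handed in; nothing more can be done
the job is handed in; nothing more can be done
```

The smallest fragrance bottle stands upright in the front bay, and the lid is down and appears latched. I handed the job in shortly after 24 s of the 69 s.

- **Bottle:** I lowered it until it met the bay floor. That contact read 12.7 N, passed through the bottle, before I eased off and let go.
- **Latch:** I pushed the lid down from behind and pressed its front edge in fine steps of 0.2 to 0.4 mm near the catch. The force peaked at about 11 N, then fell to 2 N and to zero as the lid dropped away from the fingertip.
- **Lid stays down:** It did not follow the fingers up, and pictures about 1 s apart show it unchanged. Its front edge is about 10 mm lower than when it was resting unlatched. I put the angle at about 0.03 rad, and this is a camera estimate good to a few mm at the edge.
- **Bystanders:** In the last top picture the visible things are where they were. The two larger look-alike bottles were hidden under the arm, and the arm never touched them.

One check disagreed. The top camera put the bottle about 5 mm off in y from the wrist and side views, so I used those two.

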